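# Load the swing-out carrier so that it hangs level

## Task

One centrifuge bottle already stands in the swing-out carrier and pulls it down on that side; its twin still lies on the roller mixer. Take the twin off the mixer and stand it upright, free, on the worktop, then take it again and lower it gently into the other half of the carrier so that the carrier hangs level on its pins, both bottles upright in it; leave the first bottle to itself and do not knock the beaker, timer or tip box about.

Things in the scene. Friction and masses are not known exactly. Their poses are not given: they have to be found in the camera images.
- bottle_rolled: the twin: closed white plastic centrifuge bottle, 52 mm diameter, 118 mm tall, filled, about 220 g, mass centre 53 mm above its base. Body straight from the base to 82 mm, then a shoulder; ribbed screw cap 39 mm diameter from 98 to 118 mm. Origin: centre of its underside; z runs from the base to the cap (level at the start, since it lies on the rollers)
- bottle_loaded: the bottle that already stands in the carrier: same shape, and the same weight to within 9 percent. Origin: centre of its underside; z towards the cap
- stand: fixed grey loading stand, base 176 (x) by 232 (y) mm; two notched uprights at x = -62 and +62 mm, 40 mm wide, 138 mm tall, hold the carrier's pins 126 mm above the worktop on an axis along x (pin ends at x = +-73). Stand and mixer may change sides; between them, straight ahead of the robot (x 0.43 m, y 0), 130 mm of worktop is free. Origin: on the worktop under the carrier's middle; z up
- carrier (a joint): swing of the carrier about its pins (rad): 0 = level, positive = the stand's +y end is up; hangs freely like a pendulum between bumpers at -0.14 and +0.14, at the start on one of them. A bottle 5 mm too far in or out leaves it about 0.02 off. Swinging from a bumper to level, its floor slides 12 mm towards the end that was down and drags what is being set on it
- carrier_floor (a point): carrier: open rectangular aluminium trough, 76 mm (x) by 224 mm (y) inside, walls 40 mm high above a flat rubber-covered floor, ears of 32 mm width rising to the pins at the middle of both long sides (x = -41 and +41 mm), 106 mm above the floor. This point: centre of the floor's upper face, 36 mm above the worktop when level and 90 mm under the pin axis; axes as the stand's, but swinging with the carrier
- mixer: white bottle roller mixer, switched off and fixed: base 126 mm (x) by 262 mm (y), two still rubber rollers along its y, 28 mm diameter, 40 mm apart, tops at 66 mm; the bottle lies in between along y, its axis 87 mm above the worktop, base towards the drive housing (y = -127 to -69 mm, 86 mm tall), cap towards the low end bearing (y = +117 to +129 mm, 71 mm tall). Origin: on the worktop under its middle; z up
- beaker: bystander: glass beaker, 85 mm wide, 120 mm tall; origin centre of its underside
- timer: bystander: small white bench timer, 38 x 64 x 61 mm; origin centre of its underside
- tip_box: bystander: clear pipette-tip box, 91 x 119 x 63 mm; origin centre of its underside

How it is judged:
On the way:
1. the twin stands upright on the worktop, let go (angle between bottle_rolled's own z axis and vertical below 0.1 rad and height (world z) of bottle_rolled below 0.006 m and contact force between each of the arm, the fingers and bottle_rolled below 0.1 N), for 0.3 s.
At the end, for the whole second after the job is handed in: Both bottles stand upright (within 0.15 rad) on the carrier's floor, one in each half, released and at rest, and the carrier hangs still and level within 0.05 rad (3 degrees) (value of joint carrier between -0.05 and 0.05 rad and velocity of joint carrier between -0.05 and 0.05 rad/s and angle between each of bottle_rolled, bottle_loaded's own z axis and vertical below 0.15 rad and z of bottle_rolled in the frame of carrier_floor between -0.01 and 0.01 m and horizontal distance between each of bottle_rolled, bottle_loaded and carrier_floor below 0.09 m and linear speed of each of bottle_rolled, bottle_loaded below 0.03 m/s and z of bottle_loaded in the frame of carrier_floor between -0.01 and 0.01 m and ((y of bottle_rolled in the frame of carrier_floor above 0.02 m and y of bottle_loaded in the frame of carrier_floor below -0.02 m) or (y of bottle_loaded in the frame of carrier_floor above 0.02 m and y of bottle_rolled in the frame of carrier_floor below -0.02 m))); the robot touches nothing.
It fails at once if the robot pushes or takes hold of the bottle that was already loaded (contact force between any of the arm, the fingers and bottle_loaded above 4 N).
It fails at once if the bottle already loaded is tipped (angle between bottle_loaded's own z axis and vertical above 0.4 rad).
It fails at once if the twin is dropped or rammed into the carrier (contact force between bottle_rolled and carrier above 30 N).
It fails at once if the beaker, timer or tip box is knocked more than 30 mm away (distance of any of beaker, timer, tip_box from where it was at the start of the episode above 0.03 m).
It also fails if it takes over 51 s, if anything falls off the work surface, if the arm or the gripper's body presses on something with over 40 N, if the wrist force passes 120 N, or if a joint passes its speed limit or range.

## Robot

A 6-joint arm with a two-finger parallel gripper is mounted at the origin on a cart in front of the work surface, level with it; the furniture and walls round the work are solid. World frame = base frame: x ahead of the robot, y to its left, z up, the work surface at z = 0. Lengths are in m, angles in rad, forces in N, time in s.
With the tool pointing down it reaches from about 0.375 to 0.975 m from the base axis. Payload 3.8 kg.
Tool frame: the origin (TCP) lies between the finger pads; the fingertips stand 17 mm ahead of it and the grasp point (between the pads) lies 2 mm behind it; z points along the fingers, y is the line along which they close (so a half turn about z gives the same grasp; the last joint's range is limited). The gripper opens to 85 mm and grips with 20 to 120 N. Pads are 22 mm wide; open, the fingers measure 114 mm over their backs; the gripper's body (76 mm by 85 mm) begins 54 mm behind the grasp point. The pads swing forward as they close: fully open they stand 13 mm farther back than shut.
Start: joints at [1.153, 0.264, 1.604, -0, 1.274, -0.037], TCP at [0.251, 0.627, 0.248] pointing down, gripper open.
Joint ranges: [-2.63, 2.63], [-0.94, 2.18], [0.31, 2.57], [-1.31, 4.45], [0, 2.66], [-2.55, 2.55]. Speed limits (rad/s): [2.57, 2.57, 3.14, 3.14, 3.14, 3.14].

## Interface

Orientations are given as a rotation vector (axis times angle).
In Python, from workcell import bot gives the robot as it stands.
- The arm moves only by the tool play_rows, never from a script. Its argument "steps" is one flat list of numbers, 4 for each row, row after row: the shift along the tool's x, y, z in m, then the turn about the tool's z in rad. A call has 1 to 10 rows; each row is the pose to reach, as a shift and turn from the pose commanded when the call began, along the tool's axes at that moment; what a row does not reach only later rows make up. A row lasts 1/8 s, in which the tool goes at most 62.5 mm and 10.7 degrees, less where a joint would pass 70% of its speed; a pose out of reach is approached as far as the arm can. A call with a gripper value outside its range is refused whole. "jaw" is the closure in counts, from 0 (fully open) to 255 (shut), set as the call begins (left out, the last holds). The fingers move at their own pace and stop on an object; "grip_force" is the grip in N (left out, the last holds). Time passes only in rows, so rows that repeat a pose let the fingers close. It gives the time, the measured TCP pose, the force, the opening and the grip force at its end, in the units of the state.
- bot.read_state(): the state, without advancing time (a new reading comes with each control period).
- bot.read_camera(name): name is "side" or "top" or "wrist"; returns a dict with "pixels" (480x640x3 uint8, blue, green, red), "mtx" (3x3 intrinsics, pixels), "dist" ([k1, k2, p1, p2, k3] as OpenCV has them; the pictures are not rectified), "R" (3x3) and "t" (3): a world point X has camera coordinates R X + t. Camera axes: x right, y down, z forward; pixel columns grow to the right and rows downward; lengths in m; the calibration is good to about 2 mm. A picture is of the moment at which its call begins. There is no depth.
- bot.finish_job(): hands the job in; it is judged then, once.
The state is a dict: "time": time; "q": joint angles; "joint_vel": joint speeds; "joint_torque": joint torques, N m; "tool_pos": TCP position; "tcp_rot": TCP orientation; "wrist_force": force on the tool from outside, world axes, zero at the start; "torque": the same for the moment, N m; "width": opening from 0.0 (shut) to 1.0 (fully open); "grip_force": force on a finger pad.
Only numpy, scipy, OpenCV 4.12 (cv2) and the standard library are available. Lean on these libraries where they do the work, as an engineer would, in place of code of your own. Each camera call takes 0.05 s, during which the arm holds its last target. There are 200 camera calls.

## Working session

There is one attempt and no reset: what is moved stays moved. The work goes in short steps, Python scripts to look and compute and a tool call to move; the robot and the scene stay as the last step left them, time stands still between calls to the robot, and variables do not carry over. Pictures are saved under pics/ and viewed, at most 10 in all, crops included, and the job is handed in when it is done.

Besides the shell and the picture viewer there is one more tool, called after "Call:" by a JSON object that holds its "fn" and its "kwargs". play_rows: Moves the arm, as the interface text tells. Its arguments: {"type":"object","properties":{"steps":{"type":"array"},"jaw":{"type":"number"},"grip_force":{"type":"number"}},"required":["steps"]}

```bash
mkdir -p pics; ls; cat > h.py <<'E'
import numpy as np, cv2
from workcell import bot
def snap(n,f):
    c=bot.read_camera(n); cv2.imwrite(f'pics/{f}.png',c['pixels']); 
    np.savez(f'pics/{f}.npz',**{k:np.array(c[k]) for k in('mtx','dist','R','t')}); return c
def ray(f,uv):
    c=np.load(f'pics/{f}.npz'); p=cv2.undistortPoints(np.array([[uv]],float),c['mtx'],c['dist'])[0,0]
    R=c['R'];o=-R.T@c['t'];d=R.T@np.array([p[0],p[1],1]);return o,d/np.linalg.norm(d)
def atz(f,uv,z):
    o,d=ray(f,uv);return o+d*(z-o[2])/d[2]
def proj(f,X):
    c=np.load(f'pics/{f}.npz');return cv2.projectPoints(np.array(X,float).reshape(-1,3),cv2.Rodrigues(c['R'])[0],c['t'],c['mtx'],c['dist'])[0][:,0]
E
python3 - <<'E'
from h import *
snap('top','top1');snap('side','side1')
s=bot.read_state();print(s)
for f in('top1','side1'):
    c=np.load(f'pics/{f}.npz');print(-c['R'].T@c['t'],c['R'][2])
E
```

```text
pics
{'time': 0.1, 'q': array([ 1.15310433e+00,  2.64642312e-01,  1.60528663e+00, -1.40718569e-05,
        1.27375302e+00, -3.69590858e-02]), 'joint_vel': array([ 0.00043539, -0.00068496, -0.00209664, -0.00068351, -0.00252225,
       -0.00035706]), 'joint_torque': array([-1.03347011e-03, -5.16707611e+01, -3.68591237e+01, -1.84065584e-04,
        6.30113282e-03,  1.94152022e-05]), 'tool_pos': array([0.25060298, 0.62603814, 0.24708388]), 'tcp_rot': array([-0.59435492, -3.08438978,  0.00320174]), 'wrist_force': array([-0.00701324, -1.12681927, -0.08148734]), 'torque': array([ 0.00685798, -0.02451189, -0.00340816]), 'grip_force': 0.0, 'width': 1.0069924513493096}
[ 0.36299939 -0.10902335  1.22723977] [ 0.15017633 -0.01736734 -0.98850668]
[-4.33218915e-04 -9.81193041e-01  5.87456819e-01] [ 0.47648753  0.77265294 -0.4194843 ]
```

View pics/top1.png

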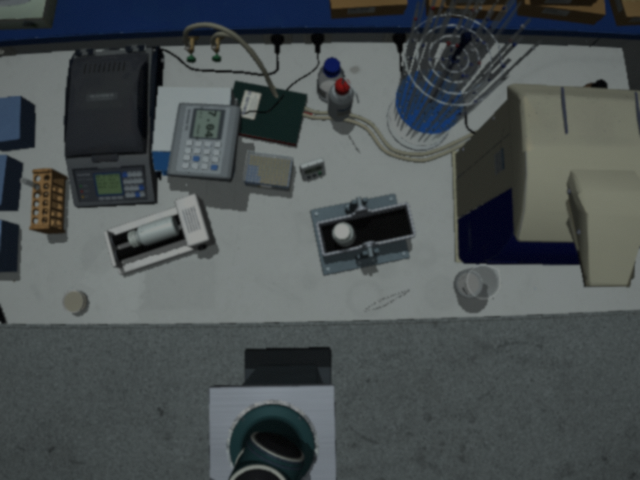

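View pics/side1.png

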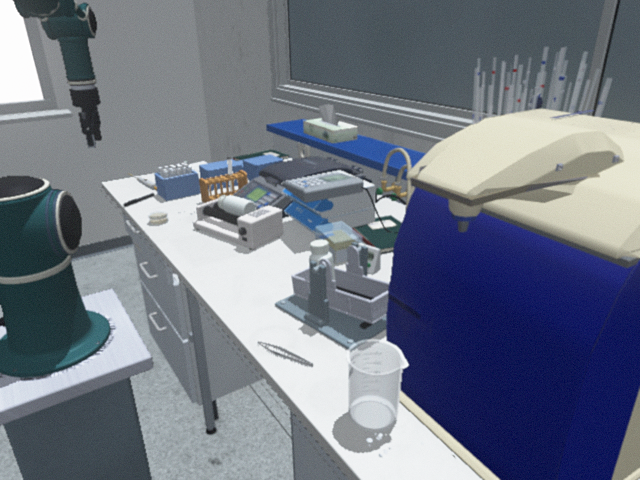

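The top view shows the mixer at about (158,233), with the drive housing at the right (193,222) and the cap to the left. The carrier is at (365,232) with the loaded bottle's cap at (344,234). The beaker is at (475,285), the tip box at (268,170) and the timer at (312,168). I'll take an enlarged crop for precise points.

```bash
python3 - <<'E'
from h import *
im=cv2.imread('pics/top1.png')
a=cv2.resize(im[185:285,95:225],None,fx=6,fy=6,interpolation=cv2.INTER_CUBIC)
b=cv2.resize(im[185:285,300:430],None,fx=6,fy=6,interpolation=cv2.INTER_CUBIC)
def enh(x): return np.clip((x/255.)**0.6*255*1.2,0,255).astype('u1')
cv2.imwrite('pics/a.png',enh(a));cv2.imwrite('pics/b.png',enh(b))
print(proj('top1',[[0.25,.627,.248],[0,0,0],[.43,0,0]]))
for uv in[(158,233),(365,232)]:print(atz('top1',uv,.087))
E
```

```text
[[-29.10042704 356.15755535]
 [272.68192745 446.03411414]
 [270.86342762 275.27655733]]
[0.5333817  0.27042392 0.087     ]
[ 0.52660064 -0.23883285  0.087     ]
```

View pics/a.png

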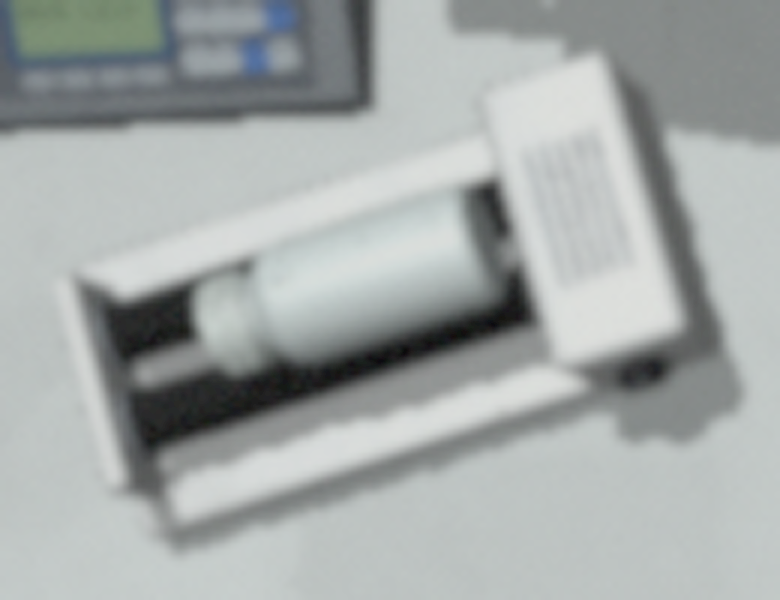

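View pics/b.png

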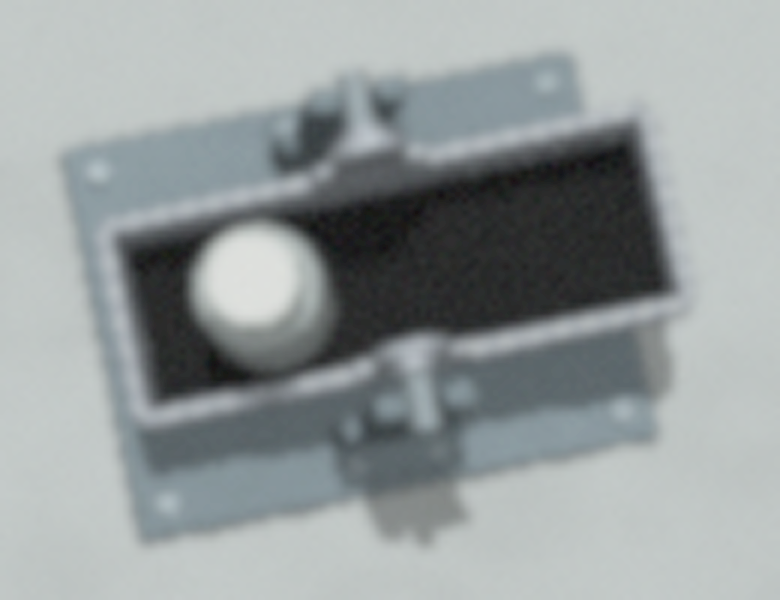

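```bash
cat > fit.py <<'E'
from h import *
from scipy.optimize import least_squares
def full(p,ox,oy=185): return np.array([((u+.5)/6-.5+ox,(v+.5)/6-.5+oy) for u,v in p])
def place(P,p):
    c,s=np.cos(p[2]),np.sin(p[2]);P=np.array(P,float)
    return np.c_[p[0]+c*P[:,0]-s*P[:,1],p[1]+s*P[:,0]+c*P[:,1],P[:,2]]
def fit(P,uv,p0):
    r=least_squares(lambda p:(proj('top1',place(P,p))-uv).ravel(),p0);return r.x,r.fun.reshape(-1,2)
E
python3 - <<'E'
from fit import *
np.set_printoptions(precision=4,suppress=True)
# mixer, world yaw ~16.6deg ; +y toward cap
M=[(.063,-.069,.086),(.063,-.127,.086),(-.063,-.127,.086),(-.063,-.069,.086)]
m,r=fit(M,full([(485,95),(602,50),(686,330),(565,368)],95),[.53,.27,.29]);print('mixer',m,r.tolist())
for z in(.005,.008,.012):
    S=[(.088,.116,z),(.088,-.116,z),(-.088,-.116,z),(-.088,.116,z)]
    s,r=fit(S,full([(62,155),(572,53),(657,438),(140,543)],300),[.53,-.24,.23]);print('stand',z,s,np.abs(r).max())
# bottle axis pts
b=full([(487,243),(208,327)],95)
for q in b: 
    X=atz('top1',q,.087);d=X[:2]-m[:2];c,sn=np.cos(m[2]),np.sin(m[2]);print('bottle',X,'in mixer',c*d[0]+sn*d[1],-sn*d[0]+c*d[1])
# pins ends
pin=full([(355,80),(428,425)],300)
print('pin mid',(atz('top1',pin[0],.126)+atz('top1',pin[1],.126))/2)
o,d=ray('top1',full([(247,288)],300)[0])
ux=np.array([np.cos(s[2]),np.sin(s[2])]);uy=np.array([-ux[1],ux[0]])
def f(v):
    yc,xc=v[:2];X=o+d*v[2]
    e=(X[:2]-s[:2]);return [e@uy-(yc*np.cos(.14)+.028*np.sin(.14)),e@ux-xc,X[2]-(.126+.028*np.cos(.14)-yc*np.sin(.14))]
print('loaded yc,xc',least_squares(f,[.05,0,1]).x)
for n,uv,z in[('beaker',(465,290),0),('tip',(268,170),.063),('timer',(312,168),.061)]:print(n,atz('top1',uv,z))
E
```

```text
mixer [0.536  0.2803 0.3081] [[-1.6334552693041644, -0.8708030303626231], [1.0020534751465675, -0.7381155155968884], [1.4713695650145553, 0.1711277772727442], [-0.8693560736541031, 1.3610640289049343]]
stand 0.005 [ 0.534  -0.2333  0.1786] 0.5372717277489869
stand 0.008 [ 0.5336 -0.233   0.1786] 0.6631527394487193
stand 0.012 [ 0.533  -0.2326  0.1786] 0.831973326123773
bottle [0.5523 0.2265 0.087 ] in mixer -0.000755667759945686 -0.05612136566003116
bottle [0.5195 0.3424 0.087 ] in mixer 0.0031153106106484967 0.06422708740015656
pin mid [ 0.5344 -0.2344  0.126 ]
loaded yc,xc [ 0.0554 -0.0049  1.0943]
beaker [ 0.3804 -0.5074  0.    ]
tip [0.6944 0.0005 0.063 ]
timer [ 0.6982 -0.1118  0.061 ]
```

Call:
{"fn": "play_rows", "kwargs": {"steps": [-0.045, -0.022, 0, 0.11, -0.09, -0.044, 0, 0.23, -0.135, -0.065, 0, 0.34, -0.18, -0.087, 0, 0.46, -0.225, -0.108, 0, 0.57, -0.27, -0.13, 0, 0.68, -0.315, -0.15, 0, 0.8, -0.35, -0.168, 0, 0.9, -0.362, -0.174, 0, 0.91, -0.362, -0.174, 0, 0.91], "jaw": 0, "grip_force": 20}}

```text
time: 1.35
tool_pos: [0.5223, 0.3301, 0.2478]
tcp_rot: [-1.89, -2.508, 0.001]
wrist_force: [-0.7, 0.1, 0.3]
width: 1.0
grip_force: 0.0
```

```bash
python3 - <<'E'
from h import *
snap('wrist','w1');s=bot.read_state();print(s['time'],s['tool_pos'],s['tcp_rot'],s['q'])
from scipy.spatial.transform import Rotation as R
print(R.from_rotvec(s['tcp_rot']).as_matrix())
print(proj('w1',[[.5523,.2265,.087],[.5195,.3424,.087]]))
E
```

```text
1.4 [0.52176077 0.33087132 0.24787255] [-1.88848013e+00 -2.50927309e+00  7.73720691e-04] [5.24403766e-01 1.57684103e-01 1.73206791e+00 8.45750401e-04
 1.25271680e+00 2.43669265e-01]
[[-2.76806645e-01  9.60924937e-01 -1.16055032e-03]
 [ 9.60925470e-01  2.76807109e-01  2.56741841e-04]
 [ 5.67958218e-04 -1.04413452e-03 -9.99999294e-01]]
[[322.51345276 339.78732554]
 [323.08724768 209.57403214]]
```

View pics/w1.png

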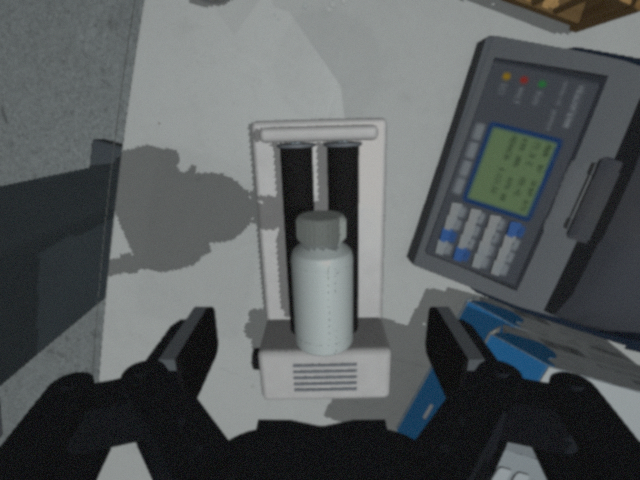

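The wrist view shows the bottle axis at column 322, the cap end at row 212 and the base at row 350. This matches the projected model (322, 210 to 340), so I'll descend onto the cap.

Call:
{"fn": "play_rows", "kwargs": {"steps": [-0.002, 0.001, 0.04, 0, -0.002, 0.001, 0.08, 0, -0.002, 0.001, 0.12, 0, -0.002, 0.001, 0.145, 0, -0.002, 0.001, 0.16, 0, -0.002, 0.001, 0.167, 0, -0.002, 0.001, 0.167, 0]}}

```text
time: 2.28
tool_pos: [0.5238, 0.3295, 0.0816]
tcp_rot: [1.889, 2.51, 0.001]
wrist_force: [-0.1, -0.1, -0.1]
width: 1.001
grip_force: 0.0
```

Call:
{"fn": "play_rows", "kwargs": {"steps": [0, 0, 0, 0, 0, 0, 0, 0, 0, 0, 0, 0, 0, 0, 0, 0, 0, 0, 0, 0, 0, 0, 0, 0], "jaw": 255, "grip_force": 20}}

```text
time: 3.02
tool_pos: [0.5238, 0.3292, 0.0818]
tcp_rot: [-1.89, -2.509, -0.001]
wrist_force: [-3.2, 0.3, 4.6]
width: 0.453
grip_force: 20.4
```

Call:
{"fn": "play_rows", "kwargs": {"steps": [0, 0, -0.01, 0, 0, 0, -0.025, 0, 0, 0, -0.045, 0, 0, 0, -0.07, 0, 0, 0, -0.095, 0, 0, 0, -0.12, 0, 0, 0, -0.145, 0, 0, 0, -0.165, 0, 0, 0, -0.165, 0]}}

```text
time: 4.15
tool_pos: [0.5251, 0.3296, 0.2494]
tcp_rot: [1.888, 2.508, 0.008]
wrist_force: [0.3, 0.3, -1.4]
width: 0.449
grip_force: 20.4
```

```bash
python3 - <<'E'
from h import *
snap('side','s2')
s=bot.read_state();print(s['tool_pos'],s['torque'],s['wrist_force'])
u=proj('s2',[s['tool_pos']])[0];print(u)
im=cv2.imread('pics/s2.png');x,y=int(u[0]),int(u[1])
cv2.imwrite('pics/s2c.png',cv2.resize(im[max(y-70,0):y+80,max(x-90,0):x+90],None,fx=4,fy=4,interpolation=cv2.INTER_CUBIC))
E
```

```text
[0.52425585 0.32915219 0.24747392] [0.08567274 0.02322138 0.00961176] [-0.2592001  -0.00949176 -1.73012306]
[218.38578459 147.96941205]
```

View pics/s2c.png

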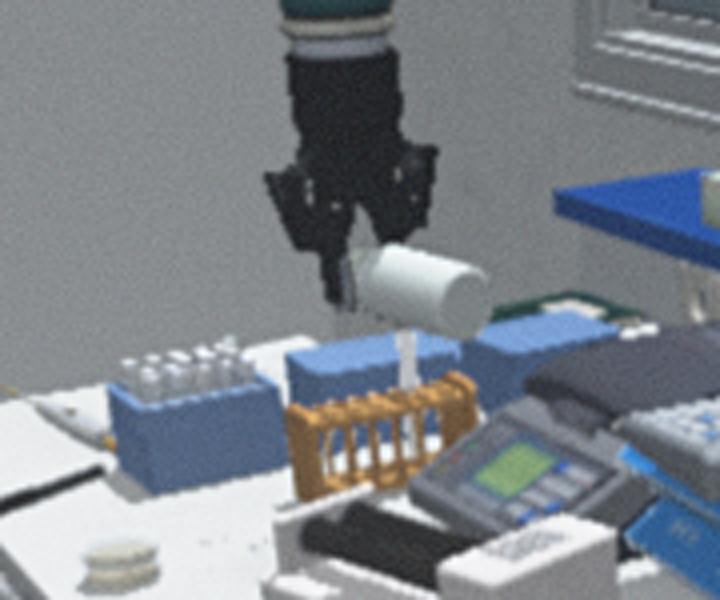

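The crop shows the bottle held rigidly, almost horizontal, in the cap grip, so it does not swing down by itself. Plan: set it back on the rollers and regrip the body at about 74 mm. Then press the cap end on the housing edge so the bottle pivots upright in the pads.

Call:
{"fn": "play_rows", "kwargs": {"steps": [0, 0, 0.035, 0, 0, 0, 0.07, 0, 0, 0, 0.105, 0, 0, 0, 0.13, 0, 0, 0, 0.145, 0, 0, 0, 0.153, 0, 0, 0, 0.159, 0, 0, 0, 0.164, 0, 0, 0, 0.165, 0]}}

```text
time: 5.32
tool_pos: [0.5247, 0.33, 0.0833]
tcp_rot: [1.89, 2.509, 0.004]
wrist_force: [-2.8, 0.6, 7.6]
width: 0.454
grip_force: 21.1
```

Call:
{"fn": "play_rows", "kwargs": {"steps": [0, 0, 0, 0, 0, 0, 0, 0, 0, 0, 0, 0, -0.01, 0, -0.002, 0, -0.025, 0, -0.003, 0, -0.034, 0, -0.003, 0, -0.034, 0, -0.003, 0], "jaw": 0}}

```text
time: 6.2
tool_pos: [0.5335, 0.2951, 0.0843]
tcp_rot: [-1.892, -2.508, 0.0]
wrist_force: [-0.0, 0.2, -0.4]
width: 1.001
grip_force: 0.0
```

Call:
{"fn": "play_rows", "kwargs": {"steps": [0, 0, 0, 0, 0, 0, 0, 0, 0, 0, 0, 0, 0, 0, 0, 0, 0, 0, 0, 0], "jaw": 255}}

```text
time: 6.82
tool_pos: [0.5322, 0.2963, 0.0845]
tcp_rot: [-1.888, -2.509, 0.003]
wrist_force: [-4.0, -0.9, 5.1]
width: 0.602
grip_force: 20.7
```

```bash
python3 - <<'E'
from h import *
for p in[(265,398),(389,396),(267,345),(388,345)]:
    X=atz('w1',p,.086); d=X[:2]-[.5322,.2963]; print(X,'along tool x rel. grip',d@[-.277,.961],'lat',d@[.961,.277])
E
```

```text
[0.51696775 0.14666827 0.086     ] along tool x rel. grip -0.1395767610742232 lat -0.05608618320562108
[0.63222635 0.18221072 0.086     ] along tool x rel. grip -0.13734709363145411 lat 0.06452258940814881
[0.50521256 0.20635693 0.086     ] along tool x rel. grip -0.0789597722007958 lat -0.05084915915668226
[0.61171437 0.23685899 0.086     ] along tool x rel. grip -0.07914829257189121 lat 0.059948149630573704
```

Call:
{"fn": "play_rows", "kwargs": {"steps": [0, 0, -0.03, 0, 0, 0, -0.07, 0, 0, 0, -0.105, 0, 0, 0, -0.11, 0, -0.04, 0, -0.11, 0, -0.085, 0, -0.11, 0, -0.13, 0, -0.11, 0, -0.17, 0, -0.11, 0, -0.19, 0, -0.11, 0, -0.19, 0, -0.11, 0]}}

```text
time: 8.07
tool_pos: [0.5852, 0.1127, 0.1927]
tcp_rot: [-1.891, -2.506, 0.002]
wrist_force: [-0.7, 0.4, -1.5]
width: 0.602
grip_force: 21.8
```

Call:
{"fn": "play_rows", "kwargs": {"steps": [0, 0, 0.04, 0, 0.001, 0, 0.075, 0, 0.002, 0, 0.088, 0, 0.003, 0, 0.094, 0, 0.003, 0, 0.1, 0, 0.003, 0, 0.106, 0, 0.004, 0, 0.111, 0, 0.005, 0, 0.116, 0, 0.007, 0, 0.12, 0, 0.007, 0, 0.12, 0]}}

```text
time: 9.32
tool_pos: [0.584, 0.1206, 0.0742]
tcp_rot: [1.89, 2.509, 0.001]
wrist_force: [1.5, -2.9, -1.0]
width: 0.598
grip_force: 21.0
```

```bash
python3 - <<'E'
from h import *
snap('side','s3')
s=bot.read_state();print(s['time'],s['tool_pos'],s['torque'],s['wrist_force'])
u=proj('s3',[s['tool_pos']])[0];print(u)
im=cv2.imread('pics/s3.png');x,y=int(u[0]),int(u[1])
cv2.imwrite('pics/s3c.png',cv2.resize(im[max(y-75,0):y+75,max(x-90,0):x+90],None,fx=4,fy=4,interpolation=cv2.INTER_CUBIC))
E
```

```text
9.375 [0.58400926 0.12061763 0.074281  ] [-0.25505186 -0.25936988 -0.07696276] [ 0.99163312 -3.33035246  0.21937486]
[276.16341759 222.93686267]
```

View pics/s3c.png

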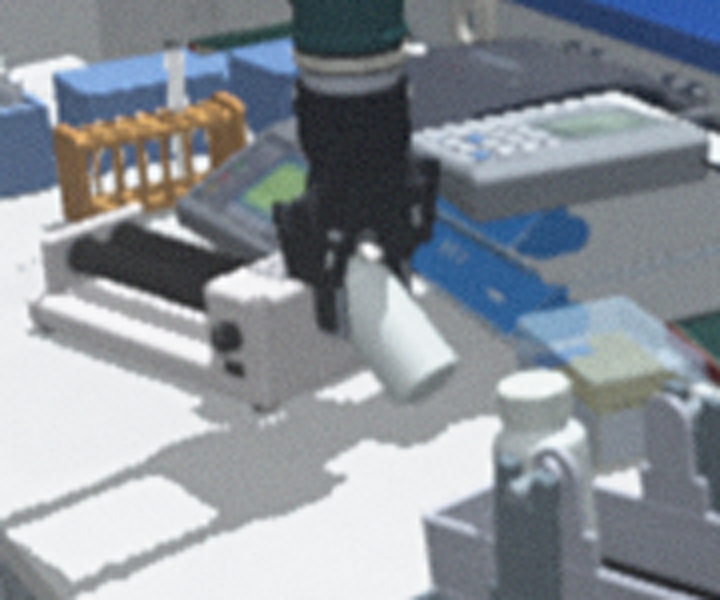

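The crop shows the bottle tilted by about 45° with its cap against the housing edge, so the method works. I'll continue along the push path.

Call:
{"fn": "play_rows", "kwargs": {"steps": [0.003, 0, 0, 0, 0.006, 0, 0, 0, 0.009, 0, -0.001, 0, 0.012, 0, -0.003, 0, 0.014, 0, -0.005, 0, 0.016, 0, -0.0065, 0, 0.018, 0, -0.007, 0, 0.018, 0, -0.007, 0]}}

```text
time: 10.38
tool_pos: [0.5791, 0.1348, 0.0804]
tcp_rot: [1.885, 2.508, -0.006]
wrist_force: [5.5, -12.6, -6.4]
width: 0.596
grip_force: 22.1
```

```bash
python3 - <<'E'
from h import *
snap('side','s4')
s=bot.read_state();print(s['time'],s['tool_pos'],s['torque'],s['wrist_force'])
u=proj('s4',[s['tool_pos']])[0];print(u)
im=cv2.imread('pics/s4.png');x,y=int(u[0]),int(u[1])
cv2.imwrite('pics/s4c.png',cv2.resize(im[max(y-75,0):y+75,max(x-90,0):x+90],None,fx=4,fy=4,interpolation=cv2.INTER_CUBIC))
E
```

```text
10.425 [0.57912797 0.13473034 0.0804135 ] [-2.0561048  -0.7895899  -0.01905028] [  5.22465936 -12.63555918  -5.27655767]
[271.9433024  219.64094656]
```

View pics/s4c.png

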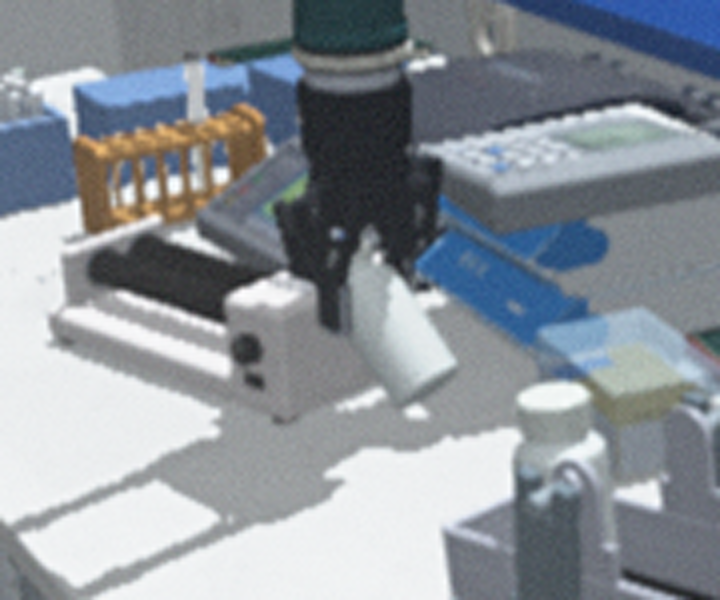

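```bash
cat > tilt.py <<'E'
from h import *
# predicted base-centre and cap-top-centre pixel in crop for tilt phi; grip at g along axis
def pred(f,tp,tx,x0,y0,k=4,g=.073):
    G=np.array(tp)+[0,0,.0025]
    for ph in range(30,95,10):
        a=np.radians(ph);c=np.r_[np.array(tx)*np.cos(a),np.sin(a)]
        n=np.r_[np.array(tx)*np.sin(a),-np.cos(a)]
        q=proj(f,[G-g*c,G-g*c+.026*n,G-g*c-.026*n]);print(ph,((q-[x0,y0])*k).round().astype(int).tolist())
E
python3 - <<'E'
from tilt import *
pred('s4',[.5791,.1347,.0804],[-.277,.961],271-90,219-75)
E
```

```text
30 [[433, 372], [421, 397], [446, 346]]
40 [[426, 383], [410, 404], [443, 362]]
50 [[417, 392], [397, 407], [438, 377]]
60 [[407, 398], [384, 406], [430, 389]]
70 [[395, 400], [370, 403], [420, 398]]
80 [[382, 400], [357, 396], [409, 404]]
90 [[369, 397], [343, 387], [396, 407]]
```

The bottle stopped near 40° and slid about 8 mm through the pads, because the housing edge caught the cap's rim. I'll lay it back on the rollers, regrip at about 69 mm and repeat with the edge closer to the grip.

Call:
{"fn": "play_rows", "kwargs": {"steps": [-0.012, 0, 0, 0, -0.012, 0, -0.04, 0, -0.012, 0, -0.08, 0, -0.012, 0, -0.12, 0, 0.02, 0, -0.125, 0, 0.07, 0, -0.125, 0, 0.12, 0, -0.125, 0, 0.16, 0, -0.125, 0, 0.182, 0, -0.125, 0, 0.182, 0, -0.12, 0]}}

```text
time: 11.68
tool_pos: [0.528, 0.3141, 0.2014]
tcp_rot: [-1.887, -2.512, -0.001]
wrist_force: [-0.3, -0.1, -2.3]
width: 0.596
grip_force: 22.6
```

Call:
{"fn": "play_rows", "kwargs": {"steps": [0, 0, 0.03, 0, 0, 0, 0.05, 0, 0, 0, 0.065, 0, 0, 0, 0.078, 0, 0, 0, 0.09, 0, 0, 0, 0.1, 0, 0, 0, 0.108, 0, 0, 0, 0.114, 0, 0, 0, 0.115, 0, 0, 0, 0.115, 0]}}

```text
time: 12.92
tool_pos: [0.5288, 0.3125, 0.0862]
tcp_rot: [1.89, 2.509, 0.0]
wrist_force: [-0.5, 1.0, 0.9]
width: 0.598
grip_force: 20.7
```

Call:
{"fn": "play_rows", "kwargs": {"steps": [0, 0, 0, 0, 0, 0, 0, 0, 0, 0, 0, 0, 0, 0, -0.04, 0, 0, 0, -0.08, 0, 0, 0, -0.08, 0], "jaw": 0}}

```text
time: 13.68
tool_pos: [0.5312, 0.314, 0.171]
tcp_rot: [1.888, 2.507, 0.012]
wrist_force: [0.2, -0.5, 1.2]
width: 0.998
grip_force: 0.0
```

```bash
python3 - <<'E'
from h import *
c=snap('wrist','w2');s=bot.read_state();print(s['time'],s['tool_pos'])
g=cv2.cvtColor(c['pixels'],cv2.COLOR_BGR2GRAY)
# sample along axis from mixer y, at top-of-bottle height
o=np.array([.536,.2803]);d=np.array([-.277,.961])
A=np.array([.5322,.2963])  # axis point, mixer-y .0164
for t in np.arange(-.15,.075,.004):
    P=np.r_[A+t*d,.087];u=proj('w2',[P])[0].round().astype(int)
    if 0<=u[1]<480:
        r=g[u[1]-1:u[1]+2];print(f'{t:.3f}',u.tolist(),int(r[:,u[0]-3:u[0]+4].mean()),'lat',[int(r[:,u[0]+k-3:u[0]+k+4].mean()) for k in(-70,-50,-30,30,50,70)])
E
```

```text
13.725 [0.5298343  0.3131913  0.16860388]
-0.150 [316, 462] 19 lat [19, 18, 16, 18, 16, 19]
-0.146 [316, 458] 17 lat [17, 16, 19, 18, 18, 17]
-0.142 [316, 454] 19 lat [16, 19, 19, 20, 17, 20]
-0.138 [316, 450] 18 lat [17, 18, 16, 18, 18, 19]
-0.134 [316, 446] 18 lat [20, 18, 17, 20, 18, 18]
-0.130 [316, 442] 19 lat [18, 18, 18, 17, 18, 20]
-0.126 [316, 438] 18 lat [18, 20, 18, 17, 18, 17]
-0.122 [316, 434] 16 lat [32, 19, 17, 18, 20, 17]
-0.118 [316, 430] 17 lat [138, 18, 18, 17, 17, 44]
-0.114 [316, 426] 40 lat [157, 18, 17, 17, 18, 95]
-0.110 [316, 422] 142 lat [158, 21, 20, 60, 24, 111]
-0.106 [316, 417] 104 lat [159, 156, 114, 103, 154, 158]
-0.102 [316, 413] 142 lat [159, 161, 133, 151, 159, 161]
-0.098 [316, 409] 110 lat [159, 160, 123, 102, 160, 161]
-0.094 [316, 404] 158 lat [158, 159, 159, 159, 162, 160]
-0.090 [316, 400] 156 lat [154, 155, 156, 158, 162, 160]
-0.086 [316, 395] 140 lat [132, 135, 137, 144, 149, 148]
-0.082 [316, 391] 109 lat [93, 96, 100, 118, 125, 128]
-0.078 [316, 386] 72 lat [71, 71, 72, 74, 79, 82]
-0.074 [316, 381] 100 lat [70, 70, 70, 72, 72, 73]
-0.07
[... 1307 characters left out ...]
.026 [314, 245] 139 lat [106, 86, 100, 147, 150, 177]
0.030 [314, 238] 138 lat [106, 78, 107, 120, 150, 178]
0.034 [314, 232] 147 lat [107, 74, 95, 110, 151, 178]
0.038 [314, 226] 168 lat [106, 67, 74, 78, 152, 178]
0.042 [314, 219] 167 lat [106, 63, 124, 83, 151, 178]
0.046 [314, 212] 169 lat [109, 53, 122, 125, 150, 178]
0.050 [314, 206] 167 lat [108, 48, 123, 125, 152, 179]
0.054 [314, 199] 175 lat [140, 41, 126, 125, 153, 178]
0.058 [314, 192] 144 lat [168, 39, 108, 117, 151, 179]
0.062 [314, 185] 71 lat [170, 31, 60, 54, 146, 179]
0.066 [314, 178] 106 lat [169, 26, 26, 28, 146, 178]
0.070 [314, 171] 108 lat [170, 23, 28, 27, 147, 178]
0.074 [314, 164] 108 lat [168, 22, 27, 28, 146, 179]
```

View pics/w2.png

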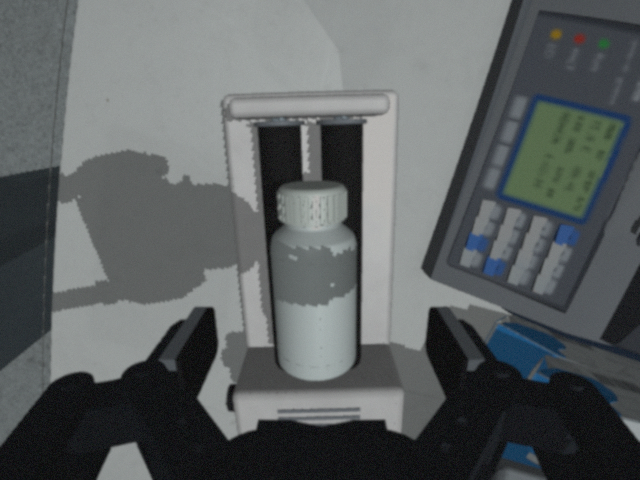

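The picture shows the bottle lying straight on the rollers with its cap at (312,190) and its base edge at (317,377), under the gripper's shadow.

```bash
python3 - <<'E'
from h import *
A=np.array([.5322,.2963]);d=np.array([-.277,.961])
T=np.array([.5298,.3132]);print('tcp t',(T-A)@d,'lat',(T-A)@[.961,.277])
for n,p,z in[('base',(317,377),.112),('cap',(312,193),.1065),('capend axis',(313,187),.087),('shoulder start',(314,237),.111),('housing near',(317,348),.086),('housing near',(317,344),.086)]:
    X=atz('w2',p,z);print(n,X,(X[:2]-A)@d,(X[:2]-A)@[.961,.277])
E
```

```text
tcp t 0.01690569999999996 lat 0.002374900000000033
base [0.54731908 0.24822415 0.112     ] -0.05038887303836402 0.0012124263776677503
cap [0.51449513 0.35472193 0.1065    ] 0.06104772785490761 -0.000831503392773107
capend axis [0.51475518 0.35471351 0.087     ] 0.06096759291018023 -0.0005839280552108315
shoulder start [0.52168418 0.33313584 0.111     ] 0.0383121231419972 9.782611025524594e-05
housing near [0.54642255 0.25108038 0.086     ] -0.04739570491997818 0.0011420384244294633
housing near [0.54557113 0.25409701 0.086     ] -0.044260882476667186 0.0011594309055440607
```

Call:
{"fn": "play_rows", "kwargs": {"steps": [-0.004, -0.002, 0.04, 0, -0.004, -0.002, 0.07, 0, -0.004, -0.002, 0.079, 0, -0.004, -0.002, 0.079, 0]}}

```text
time: 14.22
tool_pos: [0.5268, 0.3077, 0.086]
tcp_rot: [-1.889, -2.509, 0.004]
wrist_force: [0.1, -0.1, 0.9]
width: 1.002
grip_force: 0.0
```

Call:
{"fn": "play_rows", "kwargs": {"steps": [0, 0, 0, 0, 0, 0, 0, 0, 0, 0, 0, 0, 0, 0, 0, 0, 0, 0, 0, 0], "jaw": 255}}

```text
time: 14.85
tool_pos: [0.5286, 0.3088, 0.089]
tcp_rot: [1.889, 2.509, 0.004]
wrist_force: [-0.3, 0.6, 6.0]
width: 0.598
grip_force: 20.9
```

Call:
{"fn": "play_rows", "kwargs": {"steps": [0, 0, -0.03, 0, 0, 0, -0.07, 0, 0, 0, -0.09, 0, -0.03, 0, -0.09, 0, -0.075, 0, -0.09, 0, -0.12, 0, -0.09, 0, -0.16, 0, -0.09, 0, -0.181, 0, -0.09, 0, -0.181, 0, -0.08, 0, -0.181, 0, -0.07, 0]}}

```text
time: 16.1
tool_pos: [0.5771, 0.135, 0.1562]
tcp_rot: [-1.889, -2.509, 0.0]
wrist_force: [-0.6, -0.3, -2.6]
width: 0.599
grip_force: 21.7
```

Call:
{"fn": "play_rows", "kwargs": {"steps": [0, 0, 0.025, 0, 0, 0, 0.045, 0, 0, 0, 0.053, 0, 0, 0, 0.058, 0, 0, 0, 0.063, 0, 0, 0, 0.068, 0, 0, 0, 0.073, 0, 0, 0, 0.078, 0, 0, 0, 0.081, 0, 0, 0, 0.081, 0]}}

```text
time: 17.35
tool_pos: [0.5796, 0.1336, 0.0775]
tcp_rot: [1.886, 2.507, 0.002]
wrist_force: [2.2, -4.8, 1.8]
width: 0.597
grip_force: 21.0
```

```bash
cat >> tilt.py <<'E'
def look(f,g=.069):
    snap('side',f);s=bot.read_state();print(s['time'],s['tool_pos'],s['wrist_force'])
    u=proj(f,[s['tool_pos']])[0].astype(int);x0,y0=u[0]-60,u[1]-50
    im=cv2.imread(f'pics/{f}.png')[y0:y0+110,x0:x0+130];cv2.imwrite(f'pics/{f}c.png',cv2.resize(im,None,fx=5,fy=5,interpolation=cv2.INTER_CUBIC))
    pred(f,s['tool_pos']-[0,0,.0045],[-.277,.961],0,0,1,g)
    # white blob below/around the fingers
    gr=cv2.cvtColor(im,cv2.COLOR_BGR2GRAY)
    for r in range(40,110,5): print(y0+r,x0+45,' '.join(f'{v:3d}' for v in gr[r,45:90:2]))
E
python3 - <<'E'
from tilt import *
look('s5')
E
```

```text
17.4 [0.57957651 0.13358665 0.0775494 ] [ 1.76765052 -5.87376102  1.10707207]
30 [[289, 239], [286, 245], [292, 232]]
40 [[287, 241], [283, 246], [291, 236]]
50 [[285, 243], [280, 247], [290, 240]]
60 [[283, 245], [277, 247], [288, 242]]
70 [[280, 245], [274, 246], [286, 245]]
80 [[277, 245], [270, 244], [283, 246]]
90 [[274, 244], [267, 242], [280, 247]]
210 257  43  47  45  73  73  39 128 169 156 197 121  48  50  77 106  88  84  88  82  90 102 108 101
215 257 122  67  48  48  53  70 171 174 170 170 163 220 197  94  48  52 123 106  87  89  88  86  84
220 257 148 142  64  44  55  96 142 168 175 173 172 220 230 227 223 233 201 195 146 127 117  96  90
225 257 128 131  84  48  53  96 117 155 164 174 180 219 226 227 230 210 157 146 151 148 147 150 134
230 257 135 128 133 136 133 129 126 136 152 159 180 204 214 222 228 231 231 188 147 149 148 148 143
235 257 131 134 138 134 136 137 135 128 133 148 153 173 199 211 217 226 230 229 219 159 147 147 143
240 257 132 131 131 134 138 131 131 132 140 148 137 151 165 181 202 187 140 116 134 153 151 147 152
245 257 134 130 140 148 204 218 215 204 198 161 146 140 135 138 201 156 150 154 155 155 153 147 149
250 257 155 153 154 155 156 154 154 159 156 156 152 156 151 152 155 153 152 153 147 148 152 149 148
255 257 153 152 158 158 155 154 155 151 204 171 170 157 150 161 166 178 229 241 241 240 241 241 240
260 257 157 153 156 166 211 241 241 239 240 239 239 241 241 240 241 239 239 239 240 238 238 238 239
265 257 158 153 159 150 157 183 239 240 238 241 238 239 240 239 239 240 240 239 240 239 239 237 238
270 257 152 166 215 238 241 240 240 241 242 240 239 240 238 240 238 241 240 239 242 239 241 235 238
275 257 241 239 241 240 240 240 239 240 240 239 241 240 239 239 240 239 242 223 227 179 143 127 129
```

Call:
{"fn": "play_rows", "kwargs": {"steps": [0.001, 0, 0.003, 0, 0.002, 0, 0.005, 0, 0.003, 0, 0.005, 0, 0.004, 0, 0.005, 0, 0.006, 0, 0.005, 0, 0.008, 0, 0.004, 0, 0.008, 0, 0.004, 0]}}

```text
time: 18.27
tool_pos: [0.5792, 0.1354, 0.0734]
tcp_rot: [1.879, 2.503, -0.007]
wrist_force: [8.8, -26.5, -0.9]
width: 0.599
grip_force: 22.0
```

```bash
python3 - <<'E'
from tilt import *
look('s6')
E
```

```text
18.325 [0.57918019 0.13543839 0.07336581] [  8.25943853 -27.00780183  -1.97826451]
30 [[288, 240], [285, 246], [292, 233]]
40 [[287, 242], [283, 247], [291, 237]]
50 [[285, 244], [280, 248], [290, 241]]
60 [[282, 246], [277, 248], [288, 244]]
70 [[279, 246], [273, 247], [286, 246]]
80 [[276, 246], [270, 245], [283, 247]]
90 [[273, 246], [267, 243], [280, 248]]
211 256  45  49  43  64  79  44  80 162 160 164 139  65  39  80  96  97  88  89  89  89  86  95  99
216 256  89  61  45  50  49  45 145 176 182 171 165 203 221 122  99  98 133 159 125  90  86  89  83
221 256 145 138  87  47  46  99 105 161 165 176 166 206 220 221 197 199 167 154 141 144 134 123 102
226 256 133 132 109  51  50  87  93 154 159 172 182 212 215 222 220 202 152 150 148 145 149 145 149
231 256 135 125 133 137 128 125 124 140 146 158 179 201 212 213 214 218 213 167 147 147 151 154 152
236 256 132 129 136 134 132 135 137 129 137 153 152 174 196 207 214 217 224 220 178 155 151 152 148
241 256 133 136 136 131 128 130 133 137 158 135 139 153 169 194 205 210 213 185 146 147 152 152 151
246 256 133 137 149 155 161 193 196 163 165 154 134 140 145 143 201 212 155 155 151 153 155 155 147
251 256 155 159 159 150 154 153 153 155 151 155 154 158 156 159 158 149 150 152 173 146 147 148 152
256 256 155 150 158 153 154 147 155 177 239 240 239 241 233 228 240 240 240 240 239 240 241 240 239
261 256 161 152 153 207 238 242 241 240 239 239 240 241 240 239 240 240 240 238 239 239 240 239 241
266 256 161 160 158 154 220 242 241 239 240 241 240 241 239 239 239 240 241 239 240 240 240 241 240
271 256 216 242 241 241 242 241 241 241 241 241 240 239 239 239 240 240 241 239 240 241 239 237 227
276 256 242 240 240 240 241 240 240 240 241 241 241 241 240 241 240 241 239 238 184 198 190 167 140
```

Call:
{"fn": "play_rows", "kwargs": {"steps": [-0.01, 0, 0, 0, -0.03, 0, 0, 0, -0.04, 0, -0.04, 0, -0.04, 0, -0.09, 0, -0.04, 0, -0.13, 0, -0.04, 0, -0.13, 0]}}

```text
time: 19.08
tool_pos: [0.5895, 0.1038, 0.2069]
tcp_rot: [1.886, 2.505, 0.01]
wrist_force: [0.8, 1.1, -2.4]
width: 0.597
grip_force: 22.9
```

```bash
python3 - <<'E'
from fit import *
s=np.array([.5338,-.2331,.1786]);ux=np.array([np.cos(s[2]),np.sin(s[2])]);uy=np.array([-ux[1],ux[0]])
def st(p,z):
    X=atz('top1',full([p],300)[0],z)[:2]-s[:2];return (round(X@ux,4),round(X@uy,4))
for p in[(390,400),(460,390),(395,420),(465,408),(285,140),(390,85)]:print(p,'z.138',st(p,.138))
for p in[(428,430),(353,73)]:print(p,'pin z.126',st(p,.126))
im=cv2.imread('pics/top1.png',0)
print(im[244:266,356:384])
print(bot.read_state()['tool_pos'])
E
```

```text
(390, 400) z.138 (np.float64(-0.0584), np.float64(0.0132))
(460, 390) z.138 (np.float64(-0.0599), np.float64(-0.0144))
(395, 420) z.138 (np.float64(-0.0664), np.float64(0.0129))
(465, 408) z.138 (np.float64(-0.0672), np.float64(-0.0148))
(285, 140) z.138 (np.float64(0.0501), np.float64(0.032))
(390, 85) z.138 (np.float64(0.0637), np.float64(-0.0133))
(428, 430) pin z.126 (np.float64(-0.0719), np.float64(-0.0005))
(353, 73) pin z.126 (np.float64(0.0737), np.float64(-0.0016))
[[ 13  18  24  36  46  50  54  58  66  74  84  98 106 106  94  77  61  49
   47  54  58  60  65  69  65  59  53  51]
 [ 34  40  51  68  80  77  62  53  53  60  74  92 106 106  93  73  55  43
   42  42  42  42  43  47  46  43  40  40]
 [ 70  77  79  88  93  83  62  45  43  51  64  80  92  92  82  66  50  41
   40  38  38  39  39  39  40  40  40  40]
 [ 98  98  93  85  81  69  51  39  40  45  53  65  78  82  79  66  49  41
   40  44  46  45  42  42  41  41  41  40]
 [ 95  91  79  67  58  49  41  38  37  39  46  58  76  87  85  72  53  45
   47  51  58  59  52  44  40  40  40  39]
 [ 71  65  55  48  43  39  36  37  4
[... 1288 characters left out ...]
  39  39  40  40  41  41  44  49  50
   46  42  47  60  72  77  75  78  78  78]
 [ 45  39  43  45  42  39  39  39  39  39  40  38  40  39  40  41  45  45
   44  42  45  59  72  75  76  75  75  75]
 [ 48  41  46  49  48  43  40  39  39  39  38  39  38  39  39  38  38  40
   41  43  49  59  69  72  73  70  70  71]
 [ 52  45  46  48  47  42  38  39  38  39  38  35  37  38  38  38  36  38
   42  48  53  61  65  69  69  73  75  81]
 [ 60  49  47  46  43  39  37  37  38  38  37  36  37  39  40  39  42  43
   46  53  62  70  75  79  85  93  97 100]
 [ 64  53  47  46  44  39  37  37  38  39  39  40  41  44  45  46  49  54
   55  63  79  92  97 100 105 110 112 114]]
[0.58954373 0.10379345 0.20690136]
```

Call:
{"fn": "play_rows", "kwargs": {"steps": [-0.013, -0.048, -0.01, 0.17, -0.026, -0.096, -0.02, 0.34, -0.04, -0.145, -0.02, 0.51, -0.053, -0.193, -0.02, 0.68, -0.1, -0.207, -0.02, 0.85, -0.15, -0.221, -0.02, 1.02, -0.2, -0.235, -0.02, 1.19, -0.245, -0.249, -0.02, 1.36, -0.28, -0.259, -0.02, 1.53, -0.297, -0.264, -0.02, 1.67]}}

```text
time: 20.32
tool_pos: [0.4137, -0.2562, 0.22]
tcp_rot: [-3.128, -0.273, 0.004]
wrist_force: [0.2, 0.7, -1.7]
width: 0.595
grip_force: 23.1
```

```bash
python3 - <<'E'
from h import *
from scipy.spatial.transform import Rotation as R
T=bot.read_state();p=T['tool_pos'];M=R.from_rotvec(T['tcp_rot']).as_matrix();print(T['time'],p,M[:,0],T['wrist_force'])
s=np.array([.5338,-.2331]);a=.1786;ux=np.array([np.cos(a),np.sin(a)]);uy=np.array([-ux[1],ux[0]])
print('stand',(p[:2]-s)@ux,(p[:2]-s)@uy)
c=snap('side','s7');snap('wrist','w7')
u=proj('s7',[p])[0].astype(int);x0,y0=max(u[0]-80,0),max(u[1]-75,0);print(u)
A=cv2.resize(c['pixels'][y0:y0+150,x0:x0+160],(640,600),interpolation=cv2.INTER_CUBIC);cv2.imwrite('pics/s7c.png',A)
G=p+[0,0,-.002]
for ph in range(20,90,10):
    b=np.radians(ph);cc=np.r_[M[:2,0]*np.cos(b),np.sin(b)];n=np.r_[M[:2,0]*np.sin(b),-np.cos(b)]
    q=proj('s7',[G-.075*cc+.026*n,G-.075*cc-.026*n]);print(ph,q.round(1).tolist())
g=cv2.cvtColor(c['pixels'],cv2.COLOR_BGR2GRAY)
for r in range(u[1]-8,u[1]+60,4):print(r,u[0]-40,' '.join(f'{v:3d}' for v in g[r,u[0]-40:u[0]+24:2]))
E
```

```text
20.325 [ 0.41368681 -0.25622568  0.22002151] [ 0.98484451  0.17342376 -0.00234423] [ 0.19007825  0.74723119 -1.68698569]
stand -0.12231091698295701 -0.0014194775689397527
[291 234]
20 [[266.3, 270.6], [256.6, 249.2]]
30 [[270.8, 273.7], [257.8, 256.1]]
40 [[275.8, 275.5], [260.0, 262.1]]
50 [[281.2, 276.1], [263.1, 267.2]]
60 [[286.7, 275.5], [267.1, 271.3]]
70 [[292.3, 273.6], [271.7, 274.1]]
80 [[297.7, 270.8], [276.8, 275.7]]
226 251 141 130 136 133 136 136 137 140 134 128 135 136 101 104 149 157 168 171 170 175 177 172 169  85  41  47  42  47  42  47  61  77
230 251 143 136 138 135 138 139 132 134 132 130 131 135 117 141 158 167 169 167 170 175 175 175 157 107 104  60  51  43  41 107 124 115
234 251 144 134 139 134 141 135 136 137 136 139 135 134 146 160 168 167 166 171 174 174 176 168 156 103 104  59  51  46  43 113 145 145
238 251 147 144 135 133 135 139 134 139 139 132 130 148 151 166 172 175 174 174 176 176 168 161 151  93 107  66  52  53  43 119 147 151
242 251 142 140 132 137 134 135 135 127 136 146 154 158 164 172 170 172 177 180 177 171 161 156 148 100 107  71  50  50  49
[... 944 characters left out ...]
 175 140 110  87 106
274 251 242 242 241 242 242 241 241 241 242 242 241 241 242 243 239 225 184 161 187 242 235 237 209 154 125 130 131 128 127 108  77  82
278 251 240 240 242 242 244 242 241 241 242 242 241 241 241 242 241 242 241 242 242 243 202 120 137 165 194 198 183 129 130 111  83  89
282 251 242 241 241 241 241 241 243 243 242 242 242 243 243 242 242 242 240 242 241 242 241 121 116 120 117 119 117 122 126 117  84  88
286 251 242 242 242 240 244 241 243 243 242 243 242 242 242 242 241 242 239 240 242 242 243 150 113 118 120 121 123 124 126 114  85  87
290 251 243 243 242 243 242 243 242 243 243 243 242 242 243 242 244 243 242 241 242 241 244 189 114 121 116 118 115 115 120 118  90  93
```

The bottle's silhouette is now clear against the worktop, with base corners at (263,264) and (286,275), which gives a tilt of about 50°. I'll use the taller stand upright (138 mm) as the ledge.

Call:
{"fn": "play_rows", "kwargs": {"steps": [0, -0.001, 0.04, 0, 0.01, -0.001, 0.075, 0, 0.018, -0.001, 0.088, 0, 0.019, -0.001, 0.093, 0, 0.02, -0.001, 0.098, 0, 0.022, -0.001, 0.101, 0, 0.0235, -0.001, 0.104, 0, 0.0255, -0.001, 0.107, 0, 0.0275, -0.001, 0.11, 0, 0.0275, -0.001, 0.11, 0]}}

```text
time: 21.68
tool_pos: [0.4409, -0.2494, 0.1125]
tcp_rot: [3.128, 0.284, -0.003]
wrist_force: [-4.5, -1.4, 1.6]
width: 0.597
grip_force: 23.9
```

```bash
cat > look2.py <<'E'
from h import *
from scipy.spatial.transform import Rotation as R
import sys
f=sys.argv[1]
T=bot.read_state();p=T['tool_pos'];M=R.from_rotvec(T['tcp_rot']).as_matrix();print(T['time'],p,M[:,0].round(3),T['wrist_force'].round(1))
s=np.array([.5338,-.2331]);a=.1786;ux=np.array([np.cos(a),np.sin(a)]);uy=np.array([-ux[1],ux[0]])
print('stand',((p[:2]-s)@ux).round(4),((p[:2]-s)@uy).round(4))
c=snap('side',f);u=proj(f,[p])[0].astype(int);print(u)
G=p+[0,0,-.002]
for ph in range(40,100,10):
    b=np.radians(ph);cc=np.r_[M[:2,0]*np.cos(b),np.sin(b)];n=np.r_[M[:2,0]*np.sin(b),-np.cos(b)]
    q=proj(f,[G-.075*cc+.026*n,G-.075*cc-.026*n]);print(ph,q.round(1).tolist())
g=cv2.cvtColor(c['pixels'],cv2.COLOR_BGR2GRAY)
for r in range(u[1]-4,u[1]+56,4):print(r,u[0]-40,' '.join(f'{v:3d}' for v in g[r,u[0]-40:u[0]+24:2]))
E
python3 look2.py s8
```

```text
21.675 [ 0.44089142 -0.24937402  0.11253927] [ 0.984  0.18  -0.002] [-4.5 -1.4  1.6]
stand -0.0943 0.0005
[303 280]
40 [[289.1, 318.4], [274.9, 307.6]]
50 [[294.0, 318.5], [277.7, 312.0]]
60 [[299.0, 317.5], [281.3, 315.3]]
70 [[304.1, 315.4], [285.4, 317.5]]
80 [[309.1, 312.3], [290.0, 318.5]]
90 [[313.8, 308.4], [294.9, 318.4]]
276 263 242 243 242 241 244 241 243 241 241 243 241 242 246 163 151 161 164 167 167 176 176 174 168 105  64  52  47  46  51  65  85  85
280 263 241 243 243 242 243 242 243 242 242 241 242 243 242 167 160 162 167 165 171 175 171 162 166 110 111  61  44  50  54  72  81  93
284 263 245 243 244 243 243 242 241 243 242 242 241 242 199 152 160 162 173 170 171 174 171 162 157 106 111  68  49  53  51  81  85  78
288 263 245 243 243 243 244 244 243 244 242 243 244 238 150 161 166 168 170 171 172 170 165 160 154 103 113  68  48  53  58  75  85  83
292 263 242 243 243 244 243 243 243 242 242 242 246 186 160 162 170 168 169 176 170 166 156 155 151 129 114 103  94  80  79  80  86  82
296 263 242 242 243 242 242 242 243 243 243 245 219 152 163 169 172 174 176 177 170 164 
[... 571 characters left out ...]
  85  88  83  84  89
316 263 245 244 243 244 244 242 243 244 244 244 243 244 227 185 165 156 160 157 154 146 135 104 101 105 104  99 101  86  85  82  86  81
320 263 244 245 244 244 242 244 244 244 243 244 243 243 242 242 243 244 236 193 148 104 122 110  96  87  95 100 101 106 119 118  96  92
324 263 243 245 244 244 243 242 244 243 242 244 243 242 243 243 242 244 243 243 246 247 194 138 102  93  96  98  92  91  90  98  90  86
328 263 240 216 178 154 152 155 158 157 148 200 208 153 164 161 238 245 243 243 188 156 156 153 158 159 148 124  92 104 156 148 171 169
332 263 167 174 163 163 158 157 159 163 159 160 158 158 157 155 151 155 150 159 155 158 156 158 153 150 151 151 153 164 133 100 122 158
```

Call:
{"fn": "play_rows", "kwargs": {"steps": [0, 0, 0.003, 0, 0, 0, 0.006, 0, 0.001, 0, 0.009, 0, 0.002, 0, 0.012, 0, 0.003, 0, 0.014, 0, 0.004, 0, 0.015, 0, 0.004, 0, 0.015, 0]}}

```text
time: 22.6
tool_pos: [0.4454, -0.248, 0.0968]
tcp_rot: [-3.128, -0.284, 0.001]
wrist_force: [-4.8, -0.0, -0.7]
width: 0.593
grip_force: 23.8
```

```bash
python3 look2.py s9
```

```text
22.6 [ 0.44541158 -0.24797349  0.09681039] [ 0.984  0.18  -0.001] [-4.8 -0.  -0.7]
stand -0.0896 0.0011
[305 286]
40 [[291.1, 324.1], [277.1, 313.6]]
50 [[295.8, 324.1], [279.8, 317.8]]
60 [[300.8, 323.0], [283.3, 321.1]]
70 [[305.8, 320.9], [287.4, 323.2]]
80 [[310.7, 317.8], [291.9, 324.1]]
90 [[315.4, 313.9], [296.7, 324.0]]
282 265 243 242 242 243 243 244 244 243 244 241 241 243 244 161 147 165 176 181 190 185 184 181 174 108  62  52  50  55  49  63  82 113
286 265 244 244 244 244 242 243 243 243 239 241 241 242 244 168 142 149 151 161 161 161 156 155 152  96 110  57  48  54  56  83  87 110
290 265 243 245 244 243 244 244 243 241 244 242 242 242 242 160 143 150 151 159 159 153 155 153 149  89 111  67  49  50  53  82  87 109
294 265 243 243 244 243 242 242 243 242 243 242 243 244 244 149 149 152 154 154 157 159 155 154 151 104 106  65  50  49  59  87  89 112
298 265 241 241 241 243 242 244 244 244 244 232 202 159 116 142 150 155 154 160 156 159 152 156 148 130 116 107  91  87  82  84  88 109
302 265 240 240 242 243 244 232 188 164 170 196 167 162 154 138 149 153 158 153 157 154 15
[... 569 characters left out ...]
  89  91  83  83  85
322 265 244 243 244 244 245 244 246 246 242 244 242 242 243 243 231 185 162 156 152 156 154 149 142 117  90  92 100 119 111 101  96  86
326 265 244 242 181 157 150 154 152 154 151 164 212 164 152 168 167 164 163 168 168 158 159 150 131  99  97 102 101  94  90 136 142 144
330 265 183 170 174 169 153 153 195 160 155 158 150 152 151 155 158 158 161 158 158 157 157 156 156 156 158 138 101 108 150 164 171 166
334 265 245 245 244 248 194 153 154 161 157 159 158 153 157 152 155 154 155 158 161 158 150 158 152 155 158 218 243 225 157 117 102 135
338 265 168 166 168 169 158 162 160 153 157 162 158 156 153 153 156 155 158 153 152 154 151 161 174 146 211 241 240 241 241 242 241 185
```

The left edge is now almost vertical, from (291,282) to (288,314), so the tilt is within about 5°. I'll carry it to the free spot, turning the tool 90° on the way.

Call:
{"fn": "play_rows", "kwargs": {"steps": [-0.02, 0, -0.005, 0, -0.03, 0, -0.04, 0, -0.025, -0.03, -0.05, -0.17, -0.015, -0.07, -0.05, -0.35, 0, -0.11, -0.05, -0.53, 0.01, -0.15, -0.05, -0.71, 0.02, -0.19, -0.05, -0.89, 0.027, -0.22, -0.05, -1.07, 0.03, -0.24, -0.05, -1.25, 0.03, -0.247, -0.05, -1.43]}}

```text
time: 23.9
tool_pos: [0.4304, 0.0012, 0.1476]
tcp_rot: [2.168, 2.273, 0.003]
wrist_force: [-0.6, -0.1, -1.8]
width: 0.598
grip_force: 23.6
```

Call:
{"fn": "play_rows", "kwargs": {"steps": [0, 0, 0.01, -0.14, 0, 0, 0.03, -0.14, 0, 0, 0.045, -0.14, 0, 0, 0.055, -0.14]}}

```text
time: 24.4
tool_pos: [0.4302, -0.0, 0.0916]
tcp_rot: [-2.013, -2.411, -0.0]
wrist_force: [-0.2, 0.5, -1.6]
width: 0.598
grip_force: 23.6
```

```bash
sed -i 's/range(40,100,10)/range(75,110,5)/' look2.py; python3 look2.py s10
```

```text
24.4 [ 4.30237158e-01 -2.33430252e-05  9.15515668e-02] [-0.179  0.984  0.   ] [-0.2  0.5 -1.6]
stand -0.0605 0.2478
[243 246]
75 [[245.0, 276.3], [257.2, 278.5]]
80 [[243.3, 275.0], [255.8, 279.0]]
85 [[241.6, 273.6], [254.3, 279.2]]
90 [[239.9, 272.0], [252.7, 279.2]]
95 [[238.3, 270.2], [251.1, 279.0]]
100 [[236.7, 268.3], [249.4, 278.6]]
105 [[235.2, 266.2], [247.8, 277.9]]
242 203 239 239 238 237 238 238 238 239 240 240 233 183 104  54  63  57  77 134 178 180 188 189 187 172 214 193 170 120  87 137 139 124
246 203 236 237 239 238 239 237 239 238 239 237 237 240 242 108  57  60 113  97 161 154 160 162 158 154 150 155 144 124 133 167 181 239
250 203 238 236 238 239 236 239 239 237 238 239 239 239 243 150  53  67 103 100 145 158 153 160 159 156 158 158 157 181 243 241 242 241
254 203 237 238 238 240 239 238 240 239 238 238 238 238 239 239 163  65  91 110 141 160 159 159 158 154 159 160 157 164 238 239 240 241
258 203 238 237 236 238 238 238 239 239 239 238 238 239 240 238 240 241 241 163 142 151 157 161 161 161 159 155 161 156 229 241 239 239
262 203 239 239 239 238 240 238 240 242 
[... 619 characters left out ...]
 245 243 241 240 242
282 203 239 243 242 243 241 241 242 243 243 243 243 244 245 244 243 240 215 179 166 162 150 156 161 155 158 159 157 171 238 242 242 242
286 203 243 244 244 245 245 244 246 242 218 179 168 156 160 160 156 156 156 161 159 158 155 159 162 163 155 154 154 182 240 243 243 242
290 203 164 164 152 154 151 155 158 155 157 155 158 163 156 160 156 160 157 161 152 156 159 168 214 228 240 244 243 242 242 242 242 243
294 203 154 157 161 153 158 158 161 157 159 162 156 160 160 159 158 158 158 156 158 178 242 241 242 242 242 240 242 242 242 242 243 242
298 203 156 162 155 156 158 158 157 154 155 157 157 155 156 155 157 153 177 229 240 242 242 242 242 241 242 241 241 241 241 240 240 240
```

Call:
{"fn": "play_rows", "kwargs": {"steps": [0, 0, 0.004, 0, 0, 0, 0.008, 0, 0, 0, 0.011, 0, 0, 0, 0.013, 0, 0, 0, 0.015, 0, 0, 0, 0.015, 0]}}

```text
time: 25.2
tool_pos: [0.4307, 0.0001, 0.0772]
tcp_rot: [-2.013, -2.412, 0.0]
wrist_force: [-0.2, 0.5, -1.7]
width: 0.595
grip_force: 23.6
```

Call:
{"fn": "play_rows", "kwargs": {"steps": [0, 0, 0.0015, 0, 0, 0, 0.003, 0, 0, 0, 0.0045, 0, 0, 0, 0.006, 0]}}

```text
time: 25.7
tool_pos: [0.4309, -0.0, 0.0716]
tcp_rot: [2.012, 2.412, -0.0]
wrist_force: [-3.6, -1.8, 10.3]
width: 0.598
grip_force: 24.8
```

Call:
{"fn": "play_rows", "kwargs": {"steps": [0, 0, -0.001, 0, 0, 0, -0.001, 0, 0, 0, -0.001, 0, 0, 0, -0.001, 0, 0, 0, -0.001, 0, 0, 0, -0.001, 0], "jaw": 0}}

```text
time: 26.45
tool_pos: [0.4308, 0.0001, 0.0723]
tcp_rot: [2.013, 2.412, 0.0]
wrist_force: [0.7, 0.3, -0.0]
width: 1.0
grip_force: 0.0
```

```bash
python3 look2.py s11; python3 - <<'E'
from h import *
c=snap('top','t11');g=cv2.cvtColor(c['pixels'],cv2.COLOR_BGR2GRAY)
u=proj('t11',[[.43,0,.118]])[0];print(u)
E
```

```text
26.45 [4.30788979e-01 1.11238285e-04 7.22766281e-02] [-0.179  0.984 -0.   ] [ 0.7  0.3 -0. ]
stand -0.0599 0.2478
[244 254]
75 [[245.7, 283.1], [257.9, 285.5]]
80 [[244.1, 281.9], [256.5, 286.0]]
85 [[242.4, 280.4], [255.0, 286.2]]
90 [[240.7, 278.8], [253.5, 286.2]]
95 [[239.1, 277.0], [251.9, 285.9]]
100 [[237.6, 275.1], [250.2, 285.5]]
105 [[236.0, 273.0], [248.5, 284.8]]
250 204 238 240 240 239 238 240 239 240 242 213  60  63  78 107 208 217 155 153 162 172 176 172 176 179 176 188 239 240 173 149 234 242
254 204 239 239 239 236 238 238 238 236 238 243  72  61  65 106 162 239 241 234 141 156 167 169 173 201 199 179 164 143 163 239 240 240
258 204 239 239 236 238 240 239 238 239 239 242 130  54  66 109 141 243 242 241 148 145 153 155 154 150 150 151 143 142 150 238 241 240
262 204 240 240 239 239 238 240 241 240 241 241 244 241 199 153 178 242 243 243 152 146 152 157 153 158 153 148 145 141 145 240 241 241
266 204 241 240 242 241 242 242 243 241 242 241 242 242 241 242 242 240 242 244 175 141 150 148 157 155 149 149 145 142 137 237 243 242
270 204 243 241 241 240 241 240 242 243 24
[... 645 characters left out ...]
 153 157 152 154 155 157 157 156 159 158 159 160 164 158 158 158 157 155 159 158 155 153 156 166 216 241 243 242 242 242 243 243
294 204 156 157 157 157 156 159 161 155 158 161 160 155 158 151 157 158 157 153 155 180 241 243 242 243 241 242 244 241 241 241 241 242
298 204 157 154 160 152 156 156 153 160 161 153 157 156 156 154 155 154 182 239 242 241 242 242 241 243 241 241 241 240 240 240 240 241
302 204 125 144 156 156 157 154 154 158 152 158 162 159 156 218 247 242 240 241 240 242 242 242 242 241 242 240 240 239 238 240 241 240
306 204 128 124 126 153 152 156 158 157 157 158 156 157 156 156 167 172 239 244 244 243 243 242 242 243 242 241 241 242 241 240 242 242
[266.38839442 272.61028597]
```

```bash
python3 - <<'E'
from h import *
p=np.array([.4308,.0001]);tx=np.array([-.179,.984]);ty=np.array([.984,.179])
c=cv2.cvtColor(cv2.imread('pics/s11.png'),cv2.COLOR_BGR2GRAY).astype(float)
def edges(r):
    row=c[r];x=np.arange(640)
    l=[i for i in range(235,250) if row[i]>195>=row[i+1]][-1];l+= (row[l]-195)/(row[l]-row[l+1])
    k=[i for i in range(255,275) if row[i]<=195<row[i+1]][0];k+=(195-row[k])/(row[k+1]-row[k]);return l,k
E=[(r,)+edges(r) for r in(264,267,270,273,276)];print(E)
def sil(ox,oy,r,zr):
    th=np.linspace(0,2*np.pi,180)
    P=[np.r_[p+ox*tx+oy*ty+.026*np.array([np.cos(t),np.sin(t)]),z] for z in zr for t in th]
    q=proj('s11',P);m=np.abs(q[:,1]-r)<1.0;return q[m,0].min(),q[m,0].max()
zr=np.arange(.0,.08,.002)
for ox in(-.01,-.005,0,.005,.01):
    a=[sil(ox,0,e[0],zr) for e in E];print(ox,np.mean([ (x[0]+x[1])/2-(e[1]+e[2])/2 for x,e in zip(a,E)]),np.mean([(x[1]-x[0])-(e[2]-e[1]) for x,e in zip(a,E)]))
E
```

```text
[(264, np.float64(239.40350877192984), np.float64(261.2142857142857)), (267, np.float64(239.76271186440678), np.float64(261.375)), (270, np.float64(239.88888888888889), np.float64(261.3636363636364)), (273, np.float64(240.12), np.float64(261.61538461538464)), (276, np.float64(240.25925925925927), np.float64(261.90384615384613))]
-0.01 -2.436202820314213 0.5314875712697301
-0.005 -3.624475415472625 0.4560443776571276
0 -4.8072046343556165 0.39695807275451783
0.005 -5.982241811482038 0.3272558833294056
0.01 -7.1491866987883785 0.2753748355591995
```

Call:
{"fn": "play_rows", "kwargs": {"steps": [0, 0, -0.04, 0, 0, 0, -0.1, 0, 0, 0, -0.14, 0, 0, 0, -0.14, 0]}}

```text
time: 27.05
tool_pos: [0.4337, -0.0, 0.2166]
tcp_rot: [2.008, 2.407, 0.008]
wrist_force: [0.4, 0.0, -0.5]
width: 1.0
grip_force: 0.0
```

```bash
python3 - <<'E'
from h import *
c=snap('wrist','w12');T=bot.read_state();print(T['time'],T['tool_pos'],proj('w12',[np.r_[T['tool_pos'][:2],.118]]))
g=cv2.cvtColor(c['pixels'],cv2.COLOR_BGR2GRAY)
cv2.imwrite('pics/w12b.png',c['pixels'])
E
```

```text
27.1 [4.32030531e-01 5.72307852e-05 2.14066406e-01] [[318.34684175 249.15298156]]
```

View pics/w12.png

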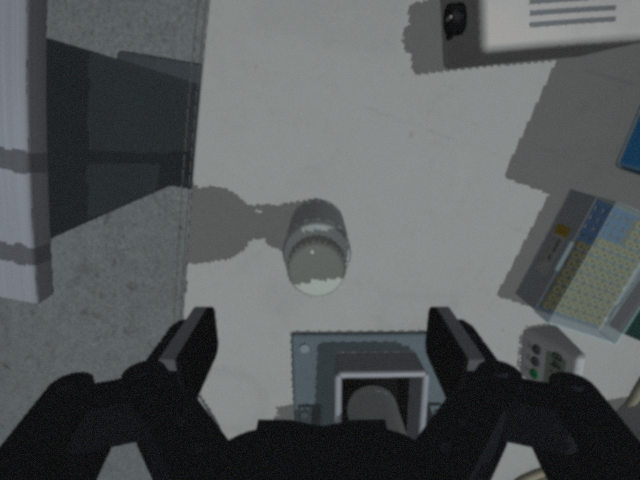

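The twin stands upright, with its cap top centred at about (317,264). The stand and the loaded bottle are visible at the bottom, and the tip box and timer are undisturbed at the right.

```bash
python3 - <<'E'
from h import *
p=np.array([.4320,.0001]);tx=np.array([-.179,.984]);ty=np.array([.984,.179])
for uv in[(317,264),(285,264),(350,264),(317,296),(317,232)]:
    X=atz('w12',uv,.118);d=X[:2]-p;print(uv,X,d@tx,d@ty)
# stand corner check: base-plate corners near side
for uv in[(292,332),(335,371),(428,371)]:
    X=atz('w12',uv,.008);d=X[:2]-[.5338,-.2331];a=.1786;print(X,'stand',d@[np.cos(a),np.sin(a)],d@[-np.sin(a),np.cos(a)])
E
```

```text
(317, 264) [ 0.43297514 -0.01027097  0.118     ] -0.010379584478079558 -0.0008968692833963927
(285, 264) [ 0.41228559 -0.0139612   0.118     ] -0.010307338853596658 -0.021915929963822547
(350, 264) [ 0.45433804 -0.00647882  0.118     ] -0.0104720730947628 0.020803024410159406
(317, 296) [ 0.43703901 -0.03320856  0.118     ] -0.033677608735756745 -0.0010038462399878066
(317, 232) [0.42914635 0.01132395 0.118     ] 0.011555166395708014 -0.0007989059468147296
[ 0.42781393 -0.13350674  0.008     ] stand -0.08660724633720385 0.11683770465566289
[ 0.48167948 -0.17420086  0.008     ] stand -0.04082790530012109 0.06722156725934199
[ 0.58334661 -0.15745369  0.008     ] stand 0.06219720760115715 0.0656409822799411
```

Call:
{"fn": "play_rows", "kwargs": {"steps": [-0.0105, -0.001, 0.03, 0, -0.0105, -0.001, 0.07, 0, -0.0105, -0.001, 0.1, 0, -0.0105, -0.001, 0.113, 0, -0.0105, -0.001, 0.113, 0]}}

```text
time: 27.72
tool_pos: [0.4301, -0.0103, 0.0976]
tcp_rot: [-2.011, -2.41, 0.004]
wrist_force: [0.3, 0.2, 0.1]
width: 1.007
grip_force: 0.0
```

Call:
{"fn": "play_rows", "kwargs": {"steps": [0, 0, 0, 0, 0, 0, 0, 0, 0, 0, 0, 0, 0, 0, 0, 0, 0, 0, 0, 0, 0, 0, 0, 0], "jaw": 255, "grip_force": 40}}

```text
time: 28.48
tool_pos: [0.4331, -0.0105, 0.1011]
tcp_rot: [2.011, 2.41, 0.003]
wrist_force: [-1.6, 0.2, 5.7]
width: 0.529
grip_force: 39.4
```

Call:
{"fn": "play_rows", "kwargs": {"steps": [0, 0, 0, 0, 0, 0, 0, 0, 0, 0, 0, 0, 0, 0, -0.006, 0, 0, 0, -0.012, 0, 0, 0, -0.012, 0], "jaw": 0}}

```text
time: 29.22
tool_pos: [0.4325, -0.0105, 0.1122]
tcp_rot: [2.012, 2.411, 0.002]
wrist_force: [0.1, -0.6, 0.9]
width: 0.999
grip_force: 0.0
```

Call:
{"fn": "play_rows", "kwargs": {"steps": [0, 0, 0, 0, 0, 0, 0, 0, 0, 0, 0, 0, 0, 0, 0, 0, 0, 0, 0, 0], "jaw": 255, "grip_force": 40}}

```text
time: 29.85
tool_pos: [0.4318, -0.0104, 0.1114]
tcp_rot: [2.013, 2.412, 0.0]
wrist_force: [0.7, 0.5, -0.1]
width: 0.439
grip_force: 40.4
```

Call:
{"fn": "play_rows", "kwargs": {"steps": [0, 0, -0.03, 0, 0, 0, -0.08, 0, 0, 0, -0.13, 0, 0, 0, -0.17, 0, -0.02, 0.004, -0.18, 0, -0.06, 0.012, -0.18, 0, -0.11, 0.023, -0.18, 0, -0.16, 0.033, -0.18, 0, -0.21, 0.043, -0.18, 0, -0.255, 0.053, -0.18, 0]}}

```text
time: 31.1
tool_pos: [0.5294, -0.2533, 0.29]
tcp_rot: [-2.012, -2.41, 0.001]
wrist_force: [0.0, 0.2, -2.2]
width: 0.44
grip_force: 41.1
```

Call:
{"fn": "play_rows", "kwargs": {"steps": [-0.03, 0.006, 0, 0, -0.038, 0.0075, 0, 0, -0.038, 0.0075, 0, 0, -0.038, 0.0075, 0, 0]}}

```text
time: 31.6
tool_pos: [0.5432, -0.2866, 0.291]
tcp_rot: [-2.011, -2.412, -0.0]
wrist_force: [-0.3, 0.3, -1.7]
width: 0.437
grip_force: 41.1
```

```bash
python3 - <<'E'
from h import *
from scipy.spatial.transform import Rotation as R
def st(p):
    d=np.array(p)[:2]-[.5338,-.2331];a=.1786;return (d@[np.cos(a),np.sin(a)]).round(4),(d@[-np.sin(a),np.cos(a)]).round(4)
T=bot.read_state();p=T['tool_pos'];print(T['time'],p,R.from_rotvec(T['tcp_rot']).as_matrix()[:,0].round(3),st(p))
snap('top','t13');c=snap('side','s13')
g=cv2.cvtColor(c['pixels'],cv2.COLOR_BGR2GRAY)
q=proj('s13',[p,p-[0,0,.05],p-[0,0,.1114]]);print(q)
for r in range(int(q[0,1])+4,int(q[2,1])+16,5):
    x=int(q[1,0]);print(r,x-30,' '.join(f'{v:3d}' for v in g[r,x-30:x+32:2]))
E
```

```text
31.6 [ 0.54323602 -0.28661242  0.29102011] [-0.18   0.984  0.001] (np.float64(-0.0002), np.float64(-0.0543))
[[358.16164646 188.03962302]
 [357.69159975 213.24965483]
 [357.15149941 242.69592352]]
192 327  94  96  96  91  95  90  95  94  97  46  48  38  45  95  94 124 138 143 140 140 134 129 132 134 102  70  62  74 111 111 116
197 327  94  98 108 109 119 126 135 135 137 127  91  77  66 100 101 120 136 140 139 138 135 131 165 146  80 222 199 104  91 170 121
202 327  80  78  88 126 135 132 133 136 131 132 125 149 162 165 174 176 175 180 178 171 178 228 235 228 116 189 239 237 236 236 236
207 327  75  75  78 128 137 129 136 136 139 140 119 125 133 138 145 149 153 154 151 150 152 143 141 131 160 238 237 236 237 237 237
212 327 134 135 137 134 134 133 136 134 137 129 116 127 132 134 140 146 144 145 148 142 145 144 140 129 183 116 240 237 237 238 240
217 327 129 132 133 133 131 135 132 135 136 134 121 125 130 140 141 139 135 144 146 143 144 136 134 134 186 172  80 133 100  78  78
222 327  83 114 140 162 172 184 187 181 169 145 121 124 130 142 145 143 144 142 144 142 141 140 133 134 203 230
[... 244 characters left out ...]
 138 133 127  84  70  73  76  74  83  64
237 327 125 179 187 191 186 186 188 192 190 193 153 123 132 137 138 142 139 146 139 147 144 138 134 130  84  74  69  75  77  72  74
242 327 231 138 117 148 170 151 147 142 131 128 121 131 137 137 142 143 146 144 149 142 145 140 133 124  73  68  76  81  78  73  76
247 327 150 124 115 114 127 128 117 120 114 119 110 116 108 126 155 146 142 142 133 134 123 184 218 222 182 118  78  70  74  77  76
252 327 160 221 148 112 118 136 136 137 134 135 121 116 115 115 104 145 106  81  82  79  91 118 133 156 162 160 132 103  80  78 109
257 327 241 226 182 126 126 134 137 138 130 133 125 115 111 113 112 124 106  80  78  76  83  80  83 107 164 142 141 237 239 236 237
```

```bash
python3 - <<'E'
from h import *
a=.1786;ux=np.array([np.cos(a),np.sin(a),0]);uy=np.array([-ux[1],ux[0],0]);s=np.array([.5338,-.2331,0])
P=[s-.088*ux+.116*uy+[0,0,.0],s-.088*ux+.116*uy+[0,0,.01]]
q=proj('s13',P);print(q)
g=cv2.imread('pics/s13.png',0);x,y=q[0].astype(int)
for r in range(y-10,y+6):print(r,x-10,' '.join(f'{v:3d}' for v in g[r,x-10:x+14]))
# tip box/others skip; housing far top corner of mixer near robot
E
```

```text
[[271.98177158 305.58519739]
 [271.73316989 301.71801461]]
295 261 240 241 240 241 240 241 240 240 240 242 241 240 241 242 241 240 242 241 241 242 241 241 242 240
296 261 239 241 239 238 240 241 238 239 240 239 241 240 240 240 241 241 239 242 241 241 241 242 242 243
297 261 240 242 240 238 241 239 239 240 239 241 241 241 242 239 240 240 242 242 242 242 243 241 241 242
298 261 239 241 239 237 239 239 239 240 237 240 240 240 240 241 242 242 241 242 243 242 242 241 232 217
299 261 240 238 238 240 237 241 239 239 240 240 240 241 241 241 241 242 243 242 240 228 226 217 199 173
300 261 237 238 239 238 238 238 238 240 240 240 243 240 243 242 242 241 241 230 223 198 198 190 187 175
301 261 238 239 238 239 238 239 239 238 239 240 242 241 241 244 241 231 222 199 185 173 188 200 206 195
302 261 238 238 239 238 238 238 238 238 241 240 242 241 241 240 229 197 183 173 160 150 177 186 198 186
303 261 238 239 239 239 239 238 239 241 240 242 241 241 242 229 186 158 159 160 163 151 143 145 155 157
304 261 239 239 239 238 240 238 241 239 240 241 240 241 240 211 145 122 141 155 162 156 150 141 147 152
305 261 240 239 239 239 240 240 238 240 242 239 239 244 243 221 148 106 114 132 149 158 156 162 158 161
306 261 239 241 241 239 242 240 239 240 239 239 240 241 244 225 170 130 115 109 119 137 150 161 165 159
307 261 241 242 240 241 241 242 241 242 241 242 243 242 241 235 225 180 140 117 106 108 127 137 149 159
308 261 241 241 241 242 240 240 242 240 240 241 239 240 242 243 243 233 185 162 133 107 103 114 133 147
309 261 241 241 243 242 239 241 240 241 241 240 241 241 241 242 244 242 238 223 182 141 121 114 108 117
310 261 242 241 241 241 243 241 241 240 242 240 241 241 241 241 242 244 242 241 232 189 167 138 113 100
```

Call:
{"fn": "play_rows", "kwargs": {"steps": [-0.001, 0, 0.025, 0, -0.0025, 0, 0.06, 0, -0.0025, 0, 0.09, 0, -0.0025, 0, 0.108, 0, -0.0025, 0, 0.118, 0, -0.0025, 0, 0.123, 0, -0.0025, 0, 0.126, 0, -0.0025, 0, 0.126, 0]}}

```text
time: 32.7
tool_pos: [0.5445, -0.2906, 0.166]
tcp_rot: [2.012, 2.411, 0.0]
wrist_force: [0.0, -0.5, -1.6]
width: 0.439
grip_force: 41.1
```

Call:
{"fn": "play_rows", "kwargs": {"steps": [0, 0, 0.002, 0, 0, 0, 0.004, 0, 0, 0, 0.006, 0, 0, 0, 0.008, 0, 0, 0, 0.01, 0, 0, 0, 0.012, 0, 0, 0, 0.012, 0]}}

```text
time: 33.58
tool_pos: [0.5441, -0.2905, 0.1531]
tcp_rot: [2.012, 2.412, -0.001]
wrist_force: [-0.5, 0.7, -0.7]
width: 0.437
grip_force: 41.2
```

```bash
python3 - <<'E'
from h import *
T=bot.read_state();p=T['tool_pos']
d=p[:2]-[.5338,-.2331];a=.1786;print(T['time'],p,(d@[np.cos(a),np.sin(a)]).round(4),(d@[-np.sin(a),np.cos(a)]).round(4),T['wrist_force'],T['torque'])
E
```

```text
33.575 [ 0.54411385 -0.29052758  0.15306861] -0.0001 -0.0583 [-0.46780592  0.74397973 -0.71173593] [-0.07634124 -0.00704378 -0.05577378]
```

Call:
{"fn": "play_rows", "kwargs": {"steps": [0, 0, 0.001, 0, 0, 0, 0.002, 0, 0, 0, 0.003, 0, 0, 0, 0.004, 0, 0, 0, 0.005, 0, 0, 0, 0.0055, 0, 0, 0, 0.0055, 0]}}

```text
time: 34.45
tool_pos: [0.5442, -0.2902, 0.1479]
tcp_rot: [2.013, 2.412, 0.0]
wrist_force: [-0.6, 1.3, 1.0]
width: 0.438
grip_force: 41.4
```

```bash
python3 - <<'E'
from h import *
T=bot.read_state();p=T['tool_pos']
d=p[:2]-[.5338,-.2331];a=.1786;print(T['time'],p,(d@[np.cos(a),np.sin(a)]).round(4),(d@[-np.sin(a),np.cos(a)]).round(4),T['wrist_force'],T['torque'])
c=snap('side','s14');snap('top','t14')
g=cv2.imread('pics/s14.png',0)
# loaded-bottle cap edges vs side1
for f in('s13','s14'):
    g=cv2.imread(f'pics/{f}.png',0)
    for r in(246,270,280):print(f,r,300,' '.join(f'{v:3d}' for v in g[r,300:346:2]))
E
```

```text
34.45 [ 0.54422971 -0.29018958  0.14788768] 0.0001 -0.058 [-0.58178241  1.25103206  1.02460224] [0.38076032 0.08459296 0.00649836]
s13 246 300 154 155 156 152 155 145 170 195 202 205 204 186 154 149 146 114 118 118 129 130 120 125 126
s13 270 300 237 234 202 155 133  88  97 113 138 101  85  92  86 103 112 128 146 131 122 139 167 198 225
s13 280 300 125 146 164 140 142  96  87  86  84  79  82  91  82 104 111 118 176 186 123 113 115 113 120
s14 246 300 152 152 153 154 156 143 132 137 141 141 138 138 141 127 138 118 115 119  90  46  44  44  44
s14 270 300 112 121 120 122 116  94 104 115 138 106  85  89  82 107 115 122 126 113 120 114 114 123 122
s14 280 300 124 118 127 119 124  96  90  86  91  85  84  86  86  99 115 151 174 120 112 112 110 112 116
```

Call:
{"fn": "play_rows", "kwargs": {"steps": [0, 0, 0, 0, 0, 0, 0, 0, 0, 0, 0, 0, 0, 0, 0, 0, 0, 0, 0, 0], "jaw": 90, "grip_force": 20}}

```text
time: 35.17
tool_pos: [0.5441, -0.2903, 0.1478]
tcp_rot: [2.013, 2.412, -0.0]
wrist_force: [0.7, 0.6, 1.0]
width: 0.648
grip_force: 0.0
```

Call:
{"fn": "play_rows", "kwargs": {"steps": [0, 0, 0, 0, 0, 0, 0, 0, 0, 0, -0.01, 0, 0, 0, -0.04, 0, 0, 0, -0.09, 0, 0, 0, -0.14, 0, 0.03, 0, -0.18, 0, 0.08, 0, -0.18, 0, 0.14, 0, -0.18, 0, 0.2, 0, -0.18, 0], "jaw": 0}}

```text
time: 36.42
tool_pos: [0.5079, -0.0921, 0.3289]
tcp_rot: [2.013, 2.41, 0.002]
wrist_force: [1.0, 0.8, -0.8]
width: 1.002
grip_force: 0.0
```

Call:
{"fn": "play_rows", "kwargs": {"steps": [0.04, 0, 0, 0, 0.08, 0, 0, 0, 0.08, 0, 0, 0, 0.08, 0, 0, 0]}}

```text
time: 36.92
tool_pos: [0.4942, -0.0151, 0.3285]
tcp_rot: [2.011, 2.412, 0.0]
wrist_force: [0.8, 0.1, -0.0]
width: 0.998
grip_force: 0.0
```

```bash
python3 - <<'E'
from h import *
T=bot.read_state();print(T['time'],T['tool_pos'])
for f in('t15',):
    snap('top',f);snap('side','s15')
im=cv2.imread('pics/t15.png')
A=cv2.resize(im[185:285,300:430],None,fx=6,fy=6,interpolation=cv2.INTER_CUBIC)
cv2.imwrite('pics/t15c.png',np.clip((A/255.)**.6*306,0,255).astype('u1'))
g=cv2.imread('pics/t15.png',0)
_,m=cv2.threshold(g[195:270,310:420],120,255,0)
n,l,st,ce=cv2.connectedComponentsWithStats(m)
for i in range(1,n):
    if 100<st[i,4]<900:print(st[i],ce[i]+[310,195])
m2=cv2.threshold(cv2.imread('pics/top1.png',0)[195:270,310:420],120,255,0)[1]
n,l,st,ce=cv2.connectedComponentsWithStats(m2)
for i in range(1,n):
    if 100<st[i,4]<900:print('before',st[i],ce[i]+[310,195])
a=.1786;ux=np.array([np.cos(a),np.sin(a),0]);uy=np.array([-ux[1],ux[0],0]);s=np.array([.5338,-.2331,.154])
print('level-predicted caps',proj('t15',[s+.0554*uy-.005*ux,s-.058*uy]))
E
```

```text
36.925 [ 0.49416323 -0.01510355  0.32846459]
[  0   0  71  15 494] [332.35222672 199.36032389]
[ 73  17  16  15 192] [390.76041667 218.94791667]
[  0  23  11  52 339] [313.38643068 249.82890855]
[ 24  28  18  15 205] [342.91219512 229.8097561 ]
before [  0   0  49  13 392] [328.04081633 199.24744898]
before [ 88   0  22  54 424] [413.51886792 212.82075472]
before [ 24  29  16  15 182] [341.4010989  230.74725275]
before [  0  47  10  28 206] [313.44174757 257.51456311]
before [ 83  66  27   9 181] [405.96132597 265.75138122]
level-predicted caps [[342.60078848 231.5299195 ]
 [389.8849094  219.9794547 ]]
```

Call:
{"fn": "play_rows", "kwargs": {"steps": [0, 0, 0, 0, 0, 0, 0, 0, 0, 0, 0, 0, 0, 0, 0, 0, 0, 0, 0, 0, 0, 0, 0, 0]}}

```text
time: 37.78
tool_pos: [0.494, -0.0148, 0.3278]
tcp_rot: [2.013, 2.412, 0.0]
wrist_force: [0.2, 0.8, -0.5]
width: 1.004
grip_force: 0.0
```

```bash
python3 - <<'E'
from h import *
snap('side','s16')
a=.1786;ux=np.array([np.cos(a),np.sin(a),0]);uy=np.array([-ux[1],ux[0],0]);s=np.array([.5338,-.2331,.126])
def cp(y,h,x,th): # th: carrier joint, + = +y end up
    c,n=np.cos(th),np.sin(th);return s+x*ux+(y*c-h*n)*uy+np.array([0,0,y*n+h*c])
def pr(y,h,x):
    q=proj('s16',[cp(y,h,x,t) for t in(-.14,-.1,-.05,0,.05,.1)]);return (q-q[0]).round(2).tolist()
print('pred cap',pr(.0554,.028,-.005)); print('pred endwall top corner',pr(.114,-.05,-.04))
q=proj('s16',[cp(.0554,.028,-.005,-.14),cp(.114,-.05,-.04,-.14)]);print(q)
ref=cv2.imread('pics/side1.png',0)
for name,(x,y),w,hh in[('cap',q[0]+[2,4],12,12),('corner',q[1]+[2,0],9,9)]:
    x,y=int(x),int(y);t=ref[y-hh:y+hh,x-w:x+w]
    for f in('s13','s14','s15','s16'):
        g=cv2.imread(f'pics/{f}.png',0)[y-hh-16:y+hh+16,x-w-16:x+w+16]
        r=cv2.matchTemplate(g,t,cv2.TM_CCOEFF_NORMED);_,v,_,l=cv2.minMaxLoc(r)
        print(name,f,np.array(l)-16,round(v,3))
E
```

```text
pred cap [[0.0, 0.0], [0.25, -0.88], [0.62, -1.95], [1.03, -2.98], [1.49, -3.96], [1.99, -4.89]]
pred endwall top corner [[0.0, 0.0], [-0.83, -2.09], [-1.79, -4.72], [-2.67, -7.37], [-3.47, -10.02], [-4.2, -12.69]]
[[315.62657511 242.15425734]
 [290.22073551 275.71355913]]
cap s13 [0 0] 0.997
cap s14 [ 0 -3] 0.803
cap s15 [ 1 -3] 0.756
cap s16 [ 1 -3] 0.756
corner s13 [0 0] 0.999
corner s14 [-3 -7] 0.979
corner s15 [-4 -8] 0.978
corner s16 [-4 -8] 0.978
```

```bash
python3 - <<'E'
from h import *
ref=cv2.imread('pics/side1.png',0).astype('f4');x,y,k=292,275,6
up=lambda z:cv2.resize(z,None,fx=k,fy=k,interpolation=cv2.INTER_CUBIC)
for w in(7,9,12):
  for f in('s13','s14','s16'):
    g=cv2.imread(f'pics/{f}.png',0).astype('f4')
    r=cv2.matchTemplate(up(g[y-w-14:y+w+14,x-w-14:x+w+14]),up(ref[y-w:y+w,x-w:x+w]),cv2.TM_CCOEFF_NORMED);_,v,_,l=cv2.minMaxLoc(r);print(w,f,(np.array(l)/k-14).round(2),round(v,3))
E
```

```text
7 s13 [0. 0.] 0.999
7 s14 [-3.   -6.67] 0.99
7 s16 [-3.5  -8.17] 0.983
9 s13 [0. 0.] 0.999
9 s14 [-3.17 -6.5 ] 0.989
9 s16 [-3.67 -8.  ] 0.982
12 s13 [0. 0.] 0.999
12 s14 [-3.17 -6.5 ] 0.987
12 s16 [-3.83 -7.83] 0.981
```

The carrier tilt measures about +0.013 rad and is the same in two pictures taken 0.9 s apart. Both caps sit where a level carrier would put them.

```bash
python3 -c "
from workcell import bot
print(bot.finish_job())"
```

```text
the job is handed in; nothing more can be done
None
```

The job is handed in at about 38 s of the allowed 51 s: the twin stood free on the worktop, then went into the carrier, which at last measurement hung still at about 0.013 rad (limit 0.05) with both caps where a level carrier puts them; no verdict came back.

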